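# Stack the spacer and well plate on a filtration manifold

### The job

Build up the filtration manifold: first thread the white spacer plate over its two guide pins until it lies flush on the black deck, and let it go. Then take the blue well plate out of the drying rack, lay it flat on the bench and let go of it, take it again by its long edges, and thread it over the same pins until it lies flush on the spacer, large holes over the thick pin. Lower the plates by hand rather than dropping them, and leave the other things standing where they are.

Things in the scene. Friction and masses are not known exactly. Their poses are not given: they have to be found in the camera images.
- spacer_c (a point): white spacer plate, loose, lying flat on the bench: 140 long (its x) x 56 wide (its y) x 10 thick (its z), 0.12 kg. Point: its centre, half-way up. On its centre line it has two through holes: diameter 19 at x = +55, diameter 13 at x = -55.
- cover_c (a point): blue well plate with dark wells, loose: 140 long (its x) x 62 wide (its y) x 12 thick (its z), 0.16 kg. Point: its centre, half-way through the thickness. Two through holes on its centre line: diameter 19 at x = +55, diameter 13 at x = -55. Either face may be up. It starts standing on a long edge in the middle slot of the drying rack, its y axis up, top edge 74 above the bench; its upper 40 are free of the slot.
- slot (a point): grey drying rack fixed to the bench, 150 long (its x) x 145 wide (its y), base 12 thick. Point: floor of the middle slot, at the rack's centre, 12 above the bench. The slot runs along x; it is 16 wide, formed by pairs of guide blocks at both ends (x = +/-48 to 68) that rise 22 above the slot's floor; the middle is open. Two other panels, 130 long, 6 thick, fixed in the rack, stand parallel at y = +/-55, tops 62 above the bench.
- deck (a point): filtration manifold fixed to the bench. Point: centre of the top face of its black deck, 50 above the bench; x runs along the deck from the thin pin to the thick pin, z up. Deck 144 (x) x 36 (y), standing 30 above an aluminium plinth 180 x 90 x 20, so plates overhang the deck's long sides. Stacked plates rest here, spacer first (top then at 10), well plate on it (top at 22).
- thin_pin (a point): tip of the thin steel pin, diameter 10, 36 tall above the deck, at deck x = -55; the last 8 taper to diameter 3.
- thick_pin (a point): tip of the thick steel pin, diameter 16, 36 tall above the deck, at deck x = +55; the last 8 taper to diameter 9.
- red_dishes: stack of six red culture dishes, diameter 90, 90 tall (bystander). Origin: centre of its underside.
- amber_dishes: stack of five amber culture dishes, diameter 90, 75 tall (bystander). Origin: centre of its underside.
- single_dish: single amber culture dish, diameter 90, 15 tall (bystander). Origin: centre of its underside.
- reagent: amber reagent bottle with blue cap, diameter 56, 120 tall, standing beside the white spacer (bystander). Origin: centre of its underside.
- tip_box: green pipette-tip box with white lid, 92 x 62 x 53 tall, beside the drying rack (bystander). Origin: centre of its underside.
- beaker: glass beaker, diameter 64, 80 tall, behind the manifold (bystander). Origin: centre of its underside.
- counter: black colony counter box, 75 x 60 x 34 tall (bystander). Origin: centre of its underside.
There are look-alikes about, which are no part of the job. Of the things that look like the part that bears cover_c, the largest one is meant. Several things look just like the part that bears spacer_c: the one meant starts farthest to the robot's right.

How it is judged:
By the outcome, as a careful person would: the job done as asked, in the order asked, and still so for the second after the job is handed in, with the robot touching nothing.
It also fails if it takes over 72 s, if anything falls off the work surface, if the arm or the gripper's body presses on something with over 40 N, if the wrist force passes 120 N, or if a joint passes its speed limit or range.

### The arm

A 6-joint arm with a two-finger parallel gripper is mounted at the origin on the work surface. World frame = base frame: x ahead of the robot, y to its left, z up, the work surface at z = 0. Lengths are in m, angles in rad, forces in N, time in s.
With the tool pointing down it reaches from about 0.3 to 0.875 m from the base axis. Payload 6.4 kg.
Tool frame: the origin (TCP) lies on the centre line of the jaws, within the pads' length; the fingertips stand 22 mm ahead of it and the grasp point (between the pads) lies 3 mm ahead of it (manip.tip_extent is the distance from the TCP to the fingertips, in m); z points along the fingers, y is the line along which they close (so a half turn about z gives the same grasp; the last joint's range is limited). The gripper opens to 88 mm and grips with 3 to 60 N. Pads are 18 mm wide; open, the fingers measure 123 mm over their backs; the gripper's body (75 mm by 187 mm) begins 45 mm behind the grasp point.
Start: joints at [-1.42, 0.181, 1.607, -0, 1.354, -0.206], TCP at [0.201, -0.539, 0.261] pointing down, gripper open.
Joint ranges: [-2.99, 2.99], [-0.89, 2.07], [0.3, 2.58], [-1.14, 4.28], [0, 2.63], [-3.12, 3.12]. Speed limits (rad/s): [2.57, 2.57, 3.01, 3.14, 3.14, 3.14].

### API

Orientations are given as a unit quaternion [x, y, z, w].
In Python, from station import get_obs, snapshot, camera_model, job, manip gives the robot as it stands.
- The arm moves only by the tool step_arm, never from a script. Its argument "commands" is a list of rows, each a list of 7 numbers: the shift along the tool's x, y, z in m, then the turn, a rotation vector about the tool's x, y, z in rad, then the opening, from 0 (shut) to 1 (fully open). In form: [[dx, dy, dz, rx, ry, rz, claw], ...]. A call has 1 to 20 rows; each row shifts and turns the commanded pose from where the row before left it, along the tool's axes as they then stand; what a row does not reach is not made up. A row lasts 1/12 s, in which the tool goes at most 41.7 mm and 7.16 degrees, less where a joint would pass 70% of its speed; a pose out of reach is approached as far as the arm can. A call with a gripper value outside its range is refused whole. The fingers move at their own pace and stop on an object; "squeeze" is the grip in N (left out, the last holds). Time passes only in rows, so rows that do not move let the fingers close. It gives the time, the measured TCP pose, the force, the opening and the grip force at its end, in the units of the state.
- get_obs(): the state, without advancing time (a new reading comes with each control period).
- snapshot(name): name is "scene" or "top" or "wrist"; returns the picture (400x640x3 uint8, blue, green, red); there is no depth.
- camera_model(name): a dict with "fov_y" (degrees; the focal length in pixels is half the picture's height over the tangent of half this angle, whatever the lens; pixels are square), "cx", "cy" (the principal point, pixels), "T" (4x4, takes a point from camera to world coordinates); the wrist camera has in their place "mount" (4x4, takes a point from camera to tool coordinates, whose origin is the TCP and whose axes are the flange's). Camera axes: x right, y down, z forward; pixel columns grow to the right and rows downward; lengths in m; the calibration is good to about 2 mm. A picture is of the moment at which its call begins: read the wrist's pose just before it. camera_model takes no time and is no camera call.
- job.finish_job(): hands the job in; it is judged then, once.
The state is a dict: "time_s": time; "joint_positions": joint angles; "joint_velocities": joint speeds; "tau": joint torques, N m; "tcp_pos": TCP position; "tool_rot": TCP orientation; "contact_force": force on the tool from outside, world axes, zero at the start; "moment": the same for the moment, N m; "gripper_width": finger opening in m; "finger_force": force on a finger pad.
Only numpy, scipy, OpenCV 4.12 (cv2) and the standard library are available. Lean on these libraries where they do the work, as an engineer would, in place of code of your own. Each camera call takes 0.05 s, during which the arm holds its last target. There are 200 camera calls.

## Working session

There is one attempt and no reset: what is moved stays moved. The work goes in short steps, Python scripts to look and compute and a tool call to move; the robot and the scene stay as the last step left them, time stands still between calls to the robot, and variables do not carry over. Pictures are saved under pics/ and viewed, at most 10 in all, crops included, and the job is handed in when it is done.

Besides the shell and the picture viewer there is one more tool, called as name(argument=value, ...) on one line, values as JSON. step_arm: Moves the arm, as the interface text tells. Its arguments: {"type":"object","properties":{"commands":{"type":"array"},"squeeze":{"type":"number"}},"required":["commands"]}

```bash
ls; mkdir -p pics
cat > h.py <<'E'
import numpy as np,cv2
from station import get_obs,snapshot,camera_model,job,manip
def K(n):
    m=camera_model(n);f=200/np.tan(np.radians(m["fov_y"])/2);return m,f
def ray(n,uv,T=None):
    m,f=K(n);T=np.array(m["T"]) if T is None else T
    d=T[:3,:3]@np.array([(uv[0]-m["cx"])/f,(uv[1]-m["cy"])/f,1.]);return T[:3,3],d
def onz(n,uv,z,T=None):
    o,d=ray(n,uv,T);return o+d*(z-o[2])/d[2]
def proj(n,p,T=None):
    m,f=K(n);T=np.array(m["T"]) if T is None else T
    c=T[:3,:3].T@(np.array(p)-T[:3,3]);return np.array([m["cx"]+f*c[0]/c[2],m["cy"]+f*c[1]/c[2]])
def wristT():
    from scipy.spatial.transform import Rotation as R
    o=get_obs();T=np.eye(4);T[:3,:3]=R.from_quat(o["tool_rot"]).as_matrix();T[:3,3]=o["tcp_pos"]
    return T@np.array(camera_model("wrist")["mount"])
E
python3 - <<'E'
from h import *
for n in("scene","top"):
    cv2.imwrite(f"pics/{n}0.png",snapshot(n));m=camera_model(n);print(n,m)
print(camera_model("wrist"));print(get_obs())
E
```

```text
pics
scene {'fov_y': 55.741153870346096, 'cx': 315.688483763456, 'cy': 197.86995122862342, 'T': array([[-0.19656399,  0.64753541, -0.73624757,  1.43907754],
       [ 0.98037553,  0.11827581, -0.157717  ,  0.29048945],
       [-0.01504706, -0.75280059, -0.65807664,  0.92354947],
       [ 0.        ,  0.        ,  0.        ,  1.        ]])}
top {'fov_y': 56.67098815448451, 'cx': 321.0734127399745, 'cy': 194.98764683671425, 'T': array([[ 1.19815003e-02, -9.91106429e-01,  1.32531092e-01,
         3.74527513e-01],
       [-9.99925621e-01, -1.21778911e-02, -6.71366830e-04,
         8.45072878e-02],
       [ 2.27934518e-03, -1.32513190e-01, -9.91178621e-01,
         1.08377061e+00],
       [ 0.00000000e+00,  0.00000000e+00,  0.00000000e+00,
         1.00000000e+00]])}
{'fov_y': 66.24120823131412, 'cx': 320.518647097394, 'cy': 202.92113267154969, 'mount': array([[-5.83996590e-04, -9.47533784e-01, -3.19655106e-01,
         8.31412908e-02],
       [ 9.99998790e-01, -9.24831570e-05, -1.55281414e-03,
         1.16967990e-03],
       [ 1.44178114e-03, -3.19655626e-01,  9.47532692e-01,
        -1.23810501e-01],
       [ 0.00000000e+00,  0.00000000e+00,  0.00000000e+00,
         1.00000000e+00]])}
{'time_s': 0.1, 'joint_positions': array([-1.42031333e+00,  1.81473360e-01,  1.60788564e+00, -2.64176658e-06,
        1.35379758e+00, -2.06323019e-01]), 'joint_velocities': array([-0.00019895, -0.00173099, -0.00351808, -0.0012984 ,  0.00023153,
        0.00062893]), 'tau': array([ 7.66650774e-04, -4.34816694e+01, -3.42697442e+01,  7.04400684e-02,
        3.40423000e-02, -3.07096241e-05]), 'tcp_pos': array([ 0.20077375, -0.53833932,  0.2599073 ]), 'tool_rot': array([ 9.84127996e-01,  1.77458380e-01,  2.05404009e-05, -7.81694279e-04]), 'contact_force': array([-0.47189687,  0.51212239,  0.3738404 ]), 'moment': array([0.00827069, 0.00798791, 0.08816383]), 'finger_force': 0.0, 'gripper_width': 0.08796245743330207}
```

View pics/top0.png

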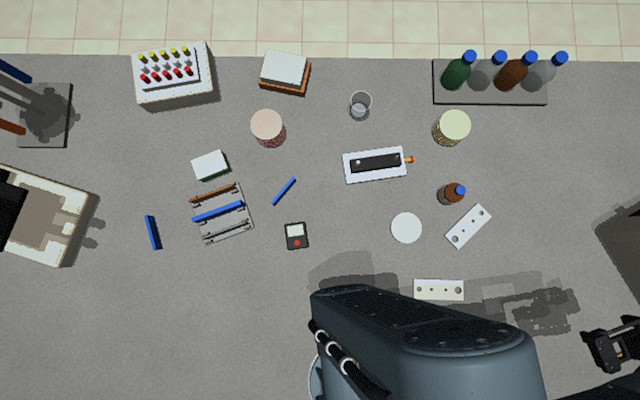

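View pics/scene0.png

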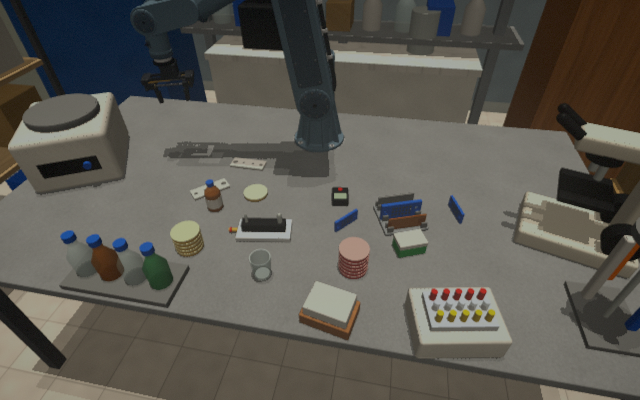

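Top view: the white spacer candidates are at (468,227) and (438,289). The first is farther to the robot's right and beside the reagent bottle (452,193), so it is the one meant. The blue candidates are at (219,211) in the rack, (284,191) and (152,232); the one in the rack is the largest, in the middle slot. The manifold is at (376,163), with a thing at its right end near (409,159). I'll confirm with an enlarged crop.

Run:
```python
from h import *
t=cv2.imread("pics/top0.png");s=cv2.imread("pics/scene0.png")
def c(im,x,y,w,h,k): return cv2.resize(im[y:y+h,x:x+w],None,fx=k,fy=k,interpolation=cv2.INTER_CUBIC)
a=c(t,335,130,160,110,5)[:, :800]
b=c(t,180,145,130,100,4)[:300];
d=c(s,370,185,70,75,4)
out=np.zeros((600,800,3),np.uint8)
out[:275,:400]=c(t,335,130,160,110,2.5)
out[275:575,:390]=c(t,180,170,130,100,3)
out[:300,400:800]=c(s,180,170,133,100,3)[:300,:400] if 0 else cv2.resize(c(s,180,170,133,100,3),(400,300))
out[300:600,400:800]=cv2.resize(c(s,325,180,140,105,3),(400,300))
cv2.imwrite("pics/crop1.png",out)
# spacer
h=cv2.cvtColor(t,cv2.COLOR_BGR2HSV)
m=((h[...,1]<60)&(h[...,2]>165)).astype(np.uint8)
n,l,st,ce=cv2.connectedComponentsWithStats(m)
for i in range(1,n):
    if st[i,4]>150 and ce[i][1]>100:
        cn=cv2.findContours((l==i).astype(np.uint8),cv2.RETR_EXTERNAL,2)[0][0]
        r=cv2.minAreaRect(cn); P=[onz("top",p,.01)[:2].round(4).tolist() for p in cv2.boxPoints(r)]
        print("W",ce[i].round(1),st[i,4],r,P)
m=((h[...,0]>100)&(h[...,0]<130)&(h[...,1]>120)&(h[...,2]>60)).astype(np.uint8)
n,l,st,ce=cv2.connectedComponentsWithStats(m)
for i in range(1,n):
    if st[i,4]>60 and ce[i][1]>120:
        cn=cv2.findContours((l==i).astype(np.uint8),cv2.RETR_EXTERNAL,2)[0][0]
        r=cv2.minAreaRect(cn);print("B",ce[i].round(1),st[i,4],r,[onz("top",p,.074)[:2].round(4).tolist() for p in cv2.boxPoints(r)])
```

```text
W [265.7 123.5] 788 ((265.5, 123.0), (30.0, 31.0), 90.0) [[0.78, 0.3012], [0.7812, 0.2077], [0.688, 0.2053], [0.6869, 0.2977]]
W [455. 124.] 770 ((455.5, 124.0), (30.0, 31.0), 90.0) [[0.7842, -0.2718], [0.7854, -0.3654], [0.6921, -0.3615], [0.691, -0.269]]
W [373.3 164.6] 1101 ((374.1589050292969, 163.78323364257812), (30.33540916442871, 61.05096435546875), 81.25383758544922) [[0.6432, 0.0242], [0.6737, -0.1554], [0.5831, -0.1674], [0.5533, 0.0102]]
W [208.1 163.8] 677 ((207.98275756835938, 163.7069091796875), (20.983572006225586, 32.868072509765625), 68.19859313964844) [[0.6174, 0.4759], [0.6556, 0.3875], [0.5969, 0.3617], [0.5593, 0.4496]]
W [ 53.3 190.2] 1043 ((40.04999923706055, 189.85000610351562), (91.70604705810547, 23.084625244140625), 18.434947967529297) [[0.5319, 1.0436], [0.5974, 1.0306], [0.5144, 0.7663], [0.4502, 0.7813]]
W [468.2 225.4] 876 ((468.0000305175781, 226.0), (19.79899024963379, 46.66904067993164), 45.0) [[0.4047, -0.2732], [0.5016, -0.3726], [0.4612, -0.4114], [0.3653, -0.3121]]
W [406.2 227.3] 770 ((406.25, 227.25001525878906), (30.405597686767578, 29.698488
[... 738 characters left out ...]
.121678352355957, 34.058082580566406), 40.601295471191406) [[0.4876, 0.223], [0.5603, 0.1639], [0.5529, 0.1551], [0.4804, 0.2142]]
B [460.1 189.6] 81 ((460.00006103515625, 189.50003051757812), (9.192387580871582, 9.192388534545898), 45.0) [[0.5293, -0.2807], [0.5476, -0.2993], [0.5297, -0.3166], [0.5114, -0.298]]
B [215.7 211.2] 269 ((216.29196166992188, 211.8029022216797), (6.834860324859619, 51.944942474365234), 70.01689910888672) [[0.4434, 0.438], [0.4937, 0.3071], [0.4761, 0.3], [0.4261, 0.4306]]
B [150.  232.2] 128 ((149.97096252441406, 232.14109802246094), (35.17095184326172, 3.6072769165039062), 75.0685806274414) [[0.4469, 0.5662], [0.4496, 0.5569], [0.3583, 0.5258], [0.3557, 0.5349]]
```

View pics/crop1.png

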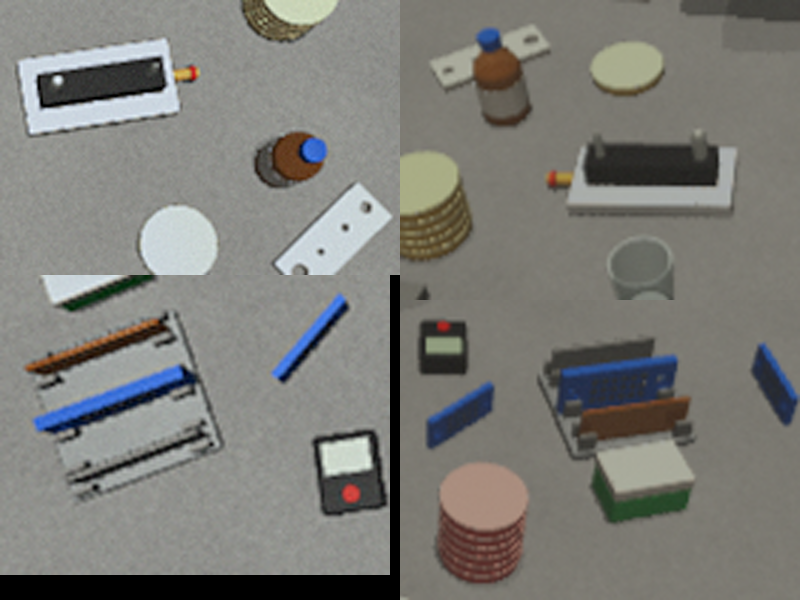

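The crop confirms both choices. The right-hand white plate at (468,227) is next to the bottle, with its big hole at the lower left. The blue plate in the rack's middle slot is the largest blue one. The thick pin is the left one in the top view (+y side). Moving above the spacer now.

step_arm(commands=[[0.0358,-0.0128,0.0075,0,0,0,1],[0.0358,-0.0128,0.0075,0,0,0,1],[0.0358,-0.0128,0.0075,0,0,0,1],[0.0358,-0.0128,0.0075,0,0,0,1],[0.0358,-0.0128,0.0075,0,0,0,1],[0.0358,-0.0128,0.0075,0,0,0,1],[0.0358,-0.0128,0.0075,0,0,0,1],[0.0358,-0.0128,0.0075,0,0,0,1],[0,0,0,0,0,-0.124,1],[0,0,0,0,0,-0.124,1],[0,0,0,0,0,-0.124,1],[0,0,0,0,0,-0.124,1],[0,0,0,0,0,-0.124,1],[0,0,0,0,0,-0.124,1],[0,0,0,0,0,-0.124,1],[0,0,0,0,0,-0.124,1],[0,0,0,0,0,-0.124,1],[0,0,0,0,0,-0.124,1],[0,0,0,0,0,-0.124,1],[0,0,0,0,0,-0.124,1]])

```text
time_s: 1.77
tcp_pos: [0.4332, -0.3425, 0.2002]
tool_rot: [0.601, 0.799, 0.0, -0.0]
contact_force: [-0.7, -0.4, 0.1]
gripper_width: 0.088
finger_force: 0.0
```

step_arm(commands=[[0,0,0,0,0,-0.124,1],[0,0,0,0,0,-0.124,1],[0,0,0,0,0,-0.124,1],[0,0,0,0,0,-0.124,1],[0,0,0,0,0,0,1],[0,0,0,0,0,0,1]])

```text
time_s: 2.27
tcp_pos: [0.4333, -0.3426, 0.2004]
tool_rot: [0.392, 0.92, 0.0, -0.0]
contact_force: [-0.6, 0.4, -0.6]
gripper_width: 0.088
finger_force: 0.0
```

```bash
cat >> h.py <<'E'
from scipy.spatial.transform import Rotation as R
def pose():
    o=get_obs();r=R.from_quat(o["tool_rot"]);x=r.as_matrix()[:,0]
    return np.array(o["tcp_pos"]),r,np.degrees(np.arctan2(x[1],x[0])),o
def go(p,yaw,tilt=0):
    """print shift in present tool frame, and turn to tool-down pose with tool-x at yaw, after tilt about tool x"""
    q,r,y,o=pose();tr=R.from_euler("z",yaw,degrees=True)*R.from_euler("x",180,degrees=True)*R.from_euler("x",tilt,degrees=True)
    print("t",o["time_s"],"at",q.round(4),"yaw %.2f"%y,"shift",r.inv().apply(np.array(p)-q).round(4),"turn",(r.inv()*tr).as_rotvec().round(4))
def wholes(im,z,T,thr=110,white=150):
    h=cv2.cvtColor(im,cv2.COLOR_BGR2HSV);m=((h[...,1]<60)&(h[...,2]>white)).astype(np.uint8)
    n,l,st,ce=cv2.connectedComponentsWithStats(m)
    for i in range(1,n):
        if st[i,4]<2000: continue
        cs,hi=cv2.findContours((l==i).astype(np.uint8),cv2.RETR_CCOMP,cv2.CHAIN_APPROX_NONE)
        for c,k in zip(cs,hi[0]):
            A=cv2.contourArea(c)
            if A<20: continue
            r=cv2.minAreaRect(c);P=[onz("wrist",p,z,T)[:2] for p in cv2.boxPoints(r)]
            print("out" if k[3]<0 else " hole",A,np.round(r[0],1),np.round(r[1],1),"c",onz("wrist",r[0],z,T)[:2].round(4),np.round(P,4).tolist() if k[3]<0 else "")
E
python3 - <<'E'
from h import *
T=wristT();im=snapshot("wrist");cv2.imwrite("pics/w1.png",im);print(pose()[0],pose()[2],pose()[3]["joint_positions"].round(2))
wholes(im,.01,T)
t=cv2.imread("pics/top0.png");s=cv2.imread("pics/scene0.png")
print("cap",onz("top",(460,189.6),.12))
E
```

```text
[ 0.43334796 -0.34263477  0.2004524 ] 133.8895056108663 [-0.88  0.19  1.72  0.    1.23 -1.65]
out 128715.0 [319.5 158.5] [317. 639.] c [ 0.4145 -0.3254] [[0.1131, -0.4196], [0.5208, -0.0276], [0.8352, -0.1941], [0.2664, -0.7406]]
 hole 26.5 [627.7 278.2] [8.6 4.6] c [ 0.7744 -0.1762] 
 hole 25.0 [616.  259.5] [4.9 7.8] c [ 0.7419 -0.1732] 
 hole 25.5 [ 50.5 149. ] [4.9 7.8] c [ 0.2098 -0.5087] 
 hole 22.0 [ 39.5 131. ] [6. 5.] c [ 0.1931 -0.4999] 
 hole 25.0 [111.  125.5] [6.4 6.4] c [ 0.2418 -0.4456] 
 hole 36.0 [ 54.5 125.5] [7.1 8.5] c [ 0.2013 -0.4846] 
 hole 22.0 [555.5 122.5] [5.7 5.7] c [ 0.5587 -0.1369] 
 hole 22.5 [ 14. 120.] [4. 8.] c [ 0.1697 -0.5076] 
 hole 21.5 [563.1 116.8] [4.5 7.6] c [ 0.5594 -0.1287] 
 hole 38.5 [ 25.6 117.7] [ 7.2 11.8] c [ 0.177  -0.4976] 
 hole 51.0 [ 54.3 116. ] [8.6 9.7] c [ 0.1966 -0.4764] 
 hole 20.0 [117.  111.5] [4.9 4.9] c [ 0.2389 -0.4298] 
 hole 22.5 [ 54.8 103.8] [6.4 4.2] c [ 0.1912 -0.4656] 
 hole 33.0 [ 70.8 105.1] [11.4  4.9] c [ 0.2031 -0.456 ] 
 hole 37.0 [ 34.8 104.2] [8.5 6.4] c [ 0.1774 -0.4796] 
 hole 60.5 [568.2 105.2] [ 7.9 1
[... 3907 characters left out ...]
9.1 14.6] c [ 0.5036 -0.0539] 
 hole 25.0 [546.5   5.5] [5.3 5.8] c [ 0.4654 -0.0867] 
 hole 22.0 [564.3   4.6] [6.7 4.5] c [ 0.4762 -0.0754] 
 hole 33.5 [526.8   4.2] [7.1 7.8] c [ 0.4519 -0.0984] 
out 3293.0 [387.2 112.9] [46.1 87. ] c [ 0.4313 -0.2467] [[0.4403, -0.2935], [0.3884, -0.2304], [0.4231, -0.2036], [0.4783, -0.2646]]
out 5469.0 [307.  118.5] [86. 89.] c [ 0.3781 -0.3053] [[0.3763, -0.3687], [0.3209, -0.3038], [0.3796, -0.2473], [0.4406, -0.3069]]
 hole 331.0 [322.2 127.3] [20.5 19.8] c [ 0.3948 -0.3009] 
out 10606.5 [318.  372.5] [ 45. 296.] c [ 0.6107 -0.5328] [[0.4474, -0.6377], [0.7222, -0.3737], [0.7841, -0.4213], [0.4923, -0.7017]]
cap [ 0.52217064 -0.28119042  0.12      ]
```

View pics/w1.png

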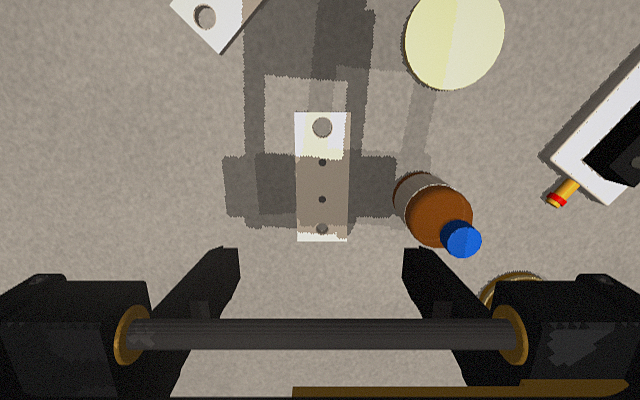

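Wrist view: the spacer spans columns 295–350, with its big hole at (322,127), towards tool +x, and its small hole at (322,229). The bottle is on the tool +y side, cap (461,240), where the gripper body would foul it. So I'll grip near the plate's +x end first, pull it clear of the bottle, then regrip centrally.

Run:
```python
from h import *
T=wristT();q,r,y,o=pose()
L=onz("wrist",(322.2,127.3),.01,T);S=onz("wrist",(322,229.5),.01,T);C=onz("wrist",(461,240),.12,T)
f=lambda p:r.inv().apply(p-q).round(4)
d=L-S;print(L,S,np.linalg.norm(d),np.degrees(np.arctan2(d[1],d[0])))
c=(L+S)/2;print("centre",c,f(c),"cap",f(C),f(onz("top",(460,189.6),.12)))
print("edges",[f(onz("wrist",(u,v),.01,T))[:2] for u,v in((295,112),(350.5,112),(297,241),(348,241))])
```

```text
[ 0.39485251 -0.30098834  0.01      ] [ 0.47162666 -0.38093396  0.01      ] 0.11084030805115282 133.8406895986348
centre [ 0.43323959 -0.34096115  0.01      ] [0.0012 0.0011 0.1905] cap [-0.0149  0.1023  0.0805] [-0.0173  0.1066  0.0805]
edges [array([ 0.0713, -0.0257]), array([0.0712, 0.0289]), array([-0.0683, -0.0272]), array([-0.0684,  0.0304])]
```

step_arm(commands=[[0.025,-0.004,0.02,0,0,0,1],[0.025,-0.004,0.02,0,0,0,1],[0,0,0.035,0,0,0,1],[0,0,0.035,0,0,0,1],[0,0,0.035,0,0,0,1],[0,0,0.021,0,0,0,1],[0,0,0.01,0,0,0,1],[0,0,0,0,0,0,1],[0,0,0,0,0,0,0.5],[0,0,0,0,0,0,0.5],[0,0,0,0,0,0,0.5],[0,0,0,0,0,0,0.5],[0,0,0,0,0,0,0.5],[0,0,0,0,0,0,0.5]], squeeze=20)

```text
time_s: 3.48
tcp_pos: [0.3932, -0.3126, 0.0252]
tool_rot: [0.39, 0.921, -0.0, 0.0]
contact_force: [1.0, 2.0, 2.8]
gripper_width: 0.0559
finger_force: 19.6
```

step_arm(commands=[[0,-0.012,0,0,0,0,0.5],[0,-0.015,0,0,0,0,0.5],[0,-0.015,0,0,0,0,0.5],[0,-0.012,0,0,0,0,0.5],[0,-0.006,0,0,0,0,0.5],[0,0,0,0,0,0,0.5],[0,0,0,0,0,0,0.8],[0,0,0,0,0,0,0.8],[0,0,0,0,0,0,0.8],[-0.02,0,0,0,0,0,0.8],[-0.02,0,0,0,0,0,0.8],[-0.009,0,0,0,0,0,0.8],[0,0,0,0,0,0,0.5],[0,0,0,0,0,0,0.5],[0,0,0,0,0,0,0.5],[0,0,0,0,0,0,0.5]], squeeze=30)

```text
time_s: 4.82
tcp_pos: [0.3832, -0.3882, 0.0242]
tool_rot: [0.39, 0.921, 0.001, -0.001]
contact_force: [0.7, -0.5, -2.0]
gripper_width: 0.056
finger_force: 29.4
```

Run:
```python
from h import *
q,r,y,o=pose();print(q,y,o["gripper_width"],o["finger_force"],o["joint_positions"].round(2))
T=wristT();im=snapshot("wrist");cv2.imwrite("pics/w2.png",im)
t=snapshot("top");cv2.imwrite("pics/top2.png",t)
```

```text
[ 0.3832175  -0.38818861  0.02421976] 134.12929906522433 0.05599237355484451 29.437361501622945 [-1.01  0.45  1.81 -0.    0.88 -1.78]
```

View pics/w2.png

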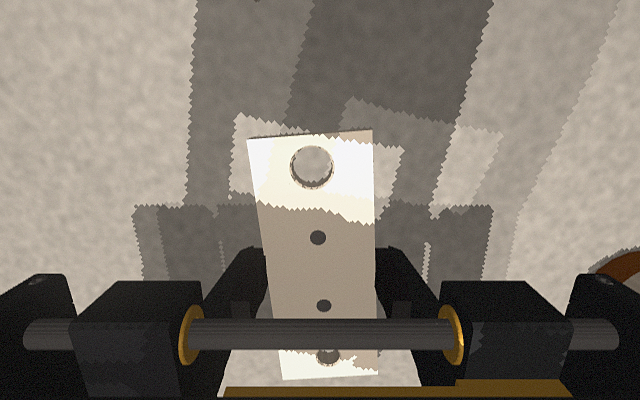

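The plate sits slightly yawed in the hand: big hole at (312,167), small hole at about (328,357). I'll measure this with rays.

Run:
```python
from h import *
T=wristT();q,r,y,o=pose()
f=lambda p:r.inv().apply(p-q).round(4)
for uv in((312,167),(318,238),(324,306),(328,357),(247,139),(373,130),(281,380),(378,374)): print(uv,f(onz("wrist",uv,.01,T)))
```

```text
(312, 167) [ 0.0533 -0.0045  0.0144]
(318, 238) [ 0.0177 -0.0019  0.0143]
(324, 306) [-0.0222  0.0012  0.0143]
(328, 357) [-0.0568  0.0036  0.0142]
(247, 139) [ 0.0659 -0.0333  0.0144]
(373, 130) [0.0698 0.0225 0.0144]
(281, 380) [-0.0739 -0.0239  0.0142]
(378, 374) [-0.0694  0.0329  0.0142]
```

step_arm(commands=[[0,0,0,0,0,0,0.75],[0,0,0,0,0,0,0.75],[0,0,0,0,0,-0.073,0.75],[0,0,0,0,0,0,0.75],[0,0,0,0,0,0,0.5],[0,0,0,0,0,0,0.5],[0,0,0,0,0,0,0.5],[0,0,0,0,0,0,0.5],[0,0,-0.01,0,0,0,0.5],[0,0,-0.03,0,0,0,0.5],[0,0,-0.04,0,0,0,0.5],[0,0,-0.04,0,0,0,0.5],[0,0,-0.03,0,0,0,0.5],[0,0,-0.01,0,0,0,0.5],[0,0,0,0,0,0,0.5]], squeeze=35)

```text
time_s: 6.17
tcp_pos: [0.385, -0.391, 0.1882]
tool_rot: [0.356, 0.935, -0.002, 0.003]
contact_force: [-0.0, -0.7, -1.9]
gripper_width: 0.0551
finger_force: 35.0
```

```bash
cat >> h.py <<'E'
def blob(im,seed,box=24):
    """centroid of dark/bright blob around seed by Otsu in window"""
    x,y=map(int,seed);x0,y0=max(x-box,0),max(y-box,0)
    g=cv2.GaussianBlur(cv2.cvtColor(im[y0:y+box,x0:x+box],cv2.COLOR_BGR2GRAY),(3,3),0)
    _,b=cv2.threshold(g,0,1,cv2.THRESH_BINARY_INV+cv2.THRESH_OTSU)
    n,l,st,ce=cv2.connectedComponentsWithStats(b.astype(np.uint8))
    i=min(range(1,n),key=lambda k:np.hypot(*(ce[k]-[x-x0,y-y0])) if st[k,4]>25 else 99)
    return ce[i]+[x0,y0],st[i]
E
python3 - <<'E'
from h import *
T=wristT();q,r,y,o=pose();im=snapshot("wrist");cv2.imwrite("pics/w3.png",im)
print(q,y,o["gripper_width"],o["finger_force"],o["contact_force"])
ztop=q[2]-.0143
f=lambda p:r.inv().apply(p-q).round(4)
for s in((316,167),(320,238),(322,306)):
    c,st=blob(im,s);print(c,st,f(onz("wrist",c,ztop,T)))
go((.61,-.07,.25),99.6)
E
```

```text
[ 0.38500528 -0.39101017  0.18823375] 138.29785513144623 0.05506110449837414 34.98940050601959 [-0.02798332 -0.66227239 -1.89578603]
[319.08846426 163.93064402] [   6    0   42   43 1413] [ 0.0548 -0.0013  0.014 ]
[320.125  234.6875] [ 16  14  17  15 192] [ 0.0196 -0.0009  0.0142]
[320.81879195 302.87248322] [ 16  15  15  13 149] [-0.0203 -0.0005  0.0144]
t 6.2167 at [ 0.3841 -0.3897  0.1854] yaw 138.29 shift [ 0.0439  0.3889 -0.0649] turn [1.000e-04 2.200e-03 6.753e-01]
```

View pics/w3.png

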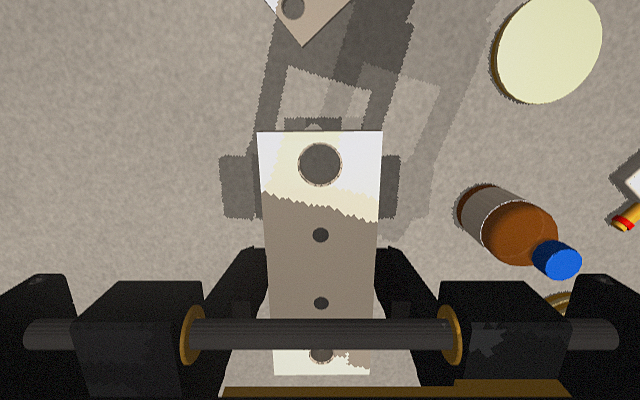

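step_arm(commands=[[0.006,0.017,-0.002,0,0,0,0.5],[0.0122,0.0336,-0.002,0,0,0,0.5],[0.0122,0.0336,-0.002,0,0,0,0.5],[0.0122,0.0336,-0.002,0,0,0,0.5],[0.0122,0.0336,-0.002,0,0,0,0.5],[0.0122,0.0336,-0.002,0,0,0,0.5],[0.0122,0.0336,-0.002,0,0,0,0.5],[0.0122,0.0336,0,0,0,0,0.5],[0.006,0.017,0,0,0,0,0.5],[0,0,0,0,0,0.1125,0.5],[0,0,0,0,0,0.1125,0.5],[0,0,0,0,0,0.1125,0.5],[0,0,0,0,0,0.1125,0.5],[0,0,0,0,0,0.1125,0.5],[0,0,0,0,0,0.1125,0.5],[0,0,0,0,0,0,0.5],[0,0,0,0,0,0,0.5],[0,0,0,0,0,0,0.5]])

```text
time_s: 7.72
tcp_pos: [0.4894, -0.1233, 0.1971]
tool_rot: [0.644, 0.765, -0.0, -0.001]
contact_force: [-0.5, 0.7, -1.1]
gripper_width: 0.0552
finger_force: 35.0
```

Run:
```python
from h import *
T=wristT();q,r,y,o=pose();im=snapshot("wrist");cv2.imwrite("pics/w4.png",im);np.save("T4.npy",T)
print(q,pose()[0],y,o["gripper_width"],o["finger_force"],o["contact_force"])
for n,p in(("thick",(.604,-.018,.086)),("thin",(.622,-.126,.086))): print(n,proj("wrist",p,T))
```

```text
[ 0.48944332 -0.12326225  0.19705809] [ 0.48970357 -0.12337801  0.19750058] 99.80317245186 0.05522818811983523 34.98937547206879 [-0.49052399  0.67186252 -1.09307846]
thick [501.80839103  97.22739526]
thin [476.62819737 235.67435584]
```

View pics/w4.png

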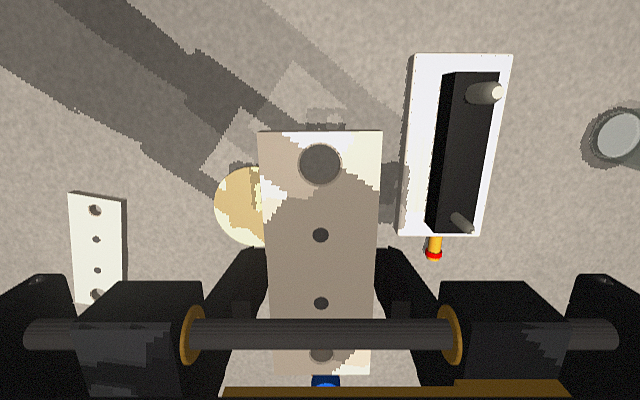

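The view shows the spacer held straight, with the manifold at right: thick pin tip at about (498,92), thin tip at about (471,232), clear of the plate. Next I'll refine the tips from local patches.

Run:
```python
from h import *
im=cv2.imread("pics/w4.png");g=cv2.cvtColor(im,cv2.COLOR_BGR2GRAY)
print("thin cols444-480 rows206-240");
for v in range(206,241,1): print(v,*["%3d"%x for x in g[v,444:482]])
print("thick cols 464-508")
for v in range(80,108,1): print(v,*["%3d"%x for x in g[v,464:508]])
```

```text
thin cols444-480 rows206-240
206  49  48  42  37  41  45  46  44  36  44  34  40  42  34  45  39  36  47  34  48  40  38  39  37  41  47  37  38  39  39  33   4 223 253 242 240 238 239
207  40  47  40  41  42  38  37  44  41  37  46  44  34  45  43  36  35  37  37  39  39  45  40  38  41  40  43  34  40  39  29  12 255 248 240 241 240 241
208  41  38  39  43  40  37  40  39  42  38  44  39  38  37  45  38  37  43  41  46  34  33  42  41  42  41  36  35  40  42  25  53 255 246 241 239 240 240
209  44  40  47  47  42  49  47  42  41  38  33  48  38  38  41  44  40  38  43  37  44  34  39  38  42  36  40  41  40  42  22  73 255 245 240 241 240 240
210  43  39  37  45  35  44  36  36  41  46  36  48  39  42  41  37  35  43  39  38  34  37  44  45  42  40  40  40  39  43  16 120 255 244 240 240 239 240
211  45  40  34  38  40  48  38  43  33  38  28  35  48  35  35  37  36  43  40  39  48  40  36  36  31  45  44  34  37  30  17 198 255 243 241 239 239 241
212  29  47  42  37  37  40  46  35  38  51  56  73  79  61  52  33  29  48  44  40  44  43  41  40  45  36  38  36  42  27   8 224 250
[... 8727 characters left out ...]
  50  41  34  38  37  41  33  24  49  46  50  52  53  53  48  50  56  55  54  49  53  54  58  50  39  12 198 255 242 241 239 237 238 238 240 244 217 160 162 163
105  50  54  52  53  48  46  42  47  46  43  35  39  45  45  42  43  42  36  40  38  46  38  39  44  49  40  43  34  31  14 219 251 242 238 240 238 237 238 241 245 189 161 163 160
106  52  46  51  45  48  45  45  52  43  51  49  44  45  48  44  48  43  48  44  44  43  48  44  42  37  41  41  45  38  13 255 248 240 238 240 238 240 239 241 246 173 159 165 168
107  50  46  49  49  47  42  45  52  50  41  48  51  46  43  46  48  38  49  45  42  44  45  46  45  46  45  42  44  35  58 255 245 238 238 237 239 239 239 241 249 169 169 170 162
```

```bash
cat > d.py <<'E'
from h import *
T=np.load("T4.npy")
P={}
for n,u,b in(("thick",(497.5,92.3),(474.5,93.5)),("thin",(471.5,230),(456,217.5))):
    P[n]=onz("wrist",u,.086,T); print(n,P[n].round(4),onz("wrist",b,.05,T).round(4))
d=P["thick"]-P["thin"];c=(P["thick"]+P["thin"])/2;yaw=np.degrees(np.arctan2(d[1],d[0]))
print("c",c,np.linalg.norm(d),yaw)
E
python3 - <<'E'
from d import *
q,r,y,o=pose()
# holes in hand (tool frame) at plate top plane
im=cv2.imread("pics/w4.png");zt=q[2]-.0143
H=[]
for s in((320,164),(320,235),(321,303)):
    cc,st=blob(im,s);p=r.inv().apply(onz("wrist",cc,zt,T)-q);H.append(p);print(cc,p.round(4))
s2=H[0][:2]-H[2][:2];print("hand yaw",np.degrees(np.arctan2(s2[1],s2[0])), "tool z world",r.as_matrix()[:,2])
go((*c[:2],.14),yaw)
E
```

```text
thick [ 0.5998 -0.0153  0.086 ] [ 0.6002 -0.0153  0.05  ]
thin [ 0.6161 -0.1218  0.086 ] [ 0.619  -0.1241  0.05  ]
c [ 0.60793889 -0.06855757  0.086     ] 0.10771264508385574 98.73347477287582
[320.84666667 166.59393939] [ 0.0535 -0.0002  0.0144]
[320.19473684 234.71578947] [ 0.0196 -0.0005  0.0143]
[320.75838926 302.91946309] [-0.02   -0.0002  0.0143]
hand yaw 0.018963976159174393 tool z world [-0.00192165  0.0010002  -0.99999765]
t 7.7667 at [ 0.4897 -0.1234  0.1975] yaw 99.77 shift [0.0339 0.1259 0.0573] turn [-0.0017 -0.0013  0.0181]
```

step_arm(commands=[[0.0041,0.016,0,0,0,0,0.5],[0.0082,0.0318,0,0,0,0,0.5],[0.0082,0.0318,0,0,0,0,0.5],[0.0082,0.0318,0.01,0,0,0,0.5],[0.0043,0.0159,0.02,0,0,0,0.5],[0,0,0.02,0,0,0,0.5],[0,0,0.015,0,0,0,0.5],[0,0,0.007,0,0,0,0.5],[0,0,0,0,0,0,0.5],[0,0,0,0,0,0,0.5],[0,0,0,0,0,0,0.5]])

```text
time_s: 8.68
tcp_pos: [0.6109, -0.0703, 0.128]
tool_rot: [0.645, 0.764, 0.0, 0.001]
contact_force: [-0.1, -1.3, -1.7]
gripper_width: 0.055
finger_force: 35.0
```

Run:
```python
from h import *
T=wristT();im=snapshot("wrist");q,r,y,o=pose();print(q,y,o["contact_force"])
cv2.imwrite("pics/w5.png",cv2.resize(im[60:400,200:440],None,fx=2.3,fy=1.75,interpolation=cv2.INTER_CUBIC))
for n,p in(("thick",(.6002,-.0153,.086)),("thin",(.619,-.1241,.086))): print(n,proj("wrist",p,T))
```

```text
[ 0.61107729 -0.0702852   0.12823562] 99.62925900899025 [ 0.73086453 -0.14191007 -1.72793766]
thick [317.92900161 151.11247478]
thin [318.9853129  320.10708691]
```

View pics/w5.png

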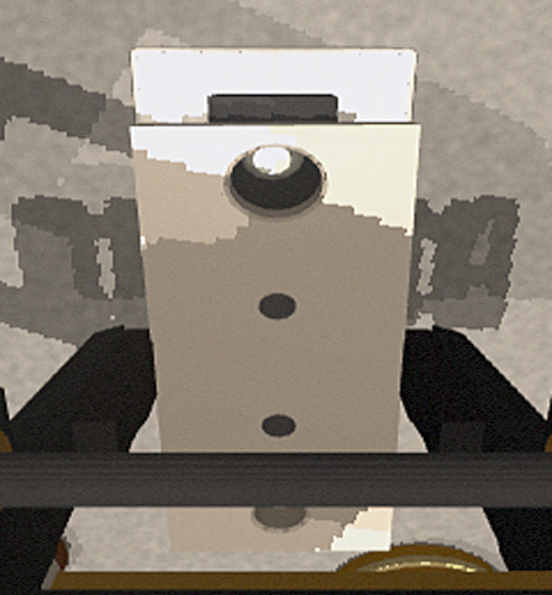

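The thick pin tip shows through the big hole at (318,150), as predicted. A 1.5 mm correction is needed, then I lower.

step_arm(commands=[[0.0015,-0.0013,0.008,0,0,0,0.5],[0,0,0.008,0,0,0,0.5],[0,0,0.006,0,0,0,0.5],[0,0,0.006,0,0,0,0.5],[0,0,0.006,0,0,0,0.5],[0,0,0,0,0,0,0.5],[0,0,0,0,0,0,0.5]])

```text
time_s: 9.32
tcp_pos: [0.6085, -0.0685, 0.0921]
tool_rot: [0.645, 0.764, -0.0, -0.0]
contact_force: [0.2, 0.8, -1.6]
gripper_width: 0.0556
finger_force: 35.0
```

step_arm(commands=[[0,0,0.005,0,0,0,0.5],[0,0,0.005,0,0,0,0.5],[0,0,0.004,0,0,0,0.5],[0,0,0.002,0,0,0,0.5],[0,0,0.001,0,0,0,0.5],[0,0,0,0,0,0,0.5],[0,0,0,0,0,0,0.5]])

```text
time_s: 9.9
tcp_pos: [0.6088, -0.0686, 0.0757]
tool_rot: [0.645, 0.764, 0.0, 0.0]
contact_force: [0.2, -0.4, -0.6]
gripper_width: 0.0551
finger_force: 35.0
```

step_arm(commands=[[0,0,0.001,0,0,0,0.5],[0,0,0.001,0,0,0,0.5],[0,0,0.0005,0,0,0,0.5],[0,0,0,0,0,0,0.5]])

```text
time_s: 10.23
tcp_pos: [0.6091, -0.0686, 0.0748]
tool_rot: [0.645, 0.764, 0.0, 0.0]
contact_force: [-3.9, 0.9, 7.9]
gripper_width: 0.0551
finger_force: 35.0
```

Contact at 8 N, flush on the deck. Now I release, rise, and go over the rack.

step_arm(commands=[[0,0,0,0,0,0,0.7],[0,0,0,0,0,0,0.8],[0,0,0,0,0,0,0.9],[0,0,0,0,0,0,0.9],[0,0,-0.015,0,0,0,0.9],[0,0,-0.035,0,0,0,0.9],[0,0,-0.04,0,0,0,0.9],[0,0,-0.04,0,0,0,0.9],[0,0,-0.035,0,0,0,0.9],[0.0191,-0.003,-0.008,0,0,0,0.9],[0,0,0,0,0,0,0.9],[0,0,0,0,0,0,0.9]])

```text
time_s: 11.23
tcp_pos: [0.6026, -0.0498, 0.2464]
tool_rot: [0.645, 0.764, 0.0, 0.0]
contact_force: [0.9, 0.6, -1.0]
gripper_width: 0.0797
finger_force: 0.0
```

Run:
```python
from h import *
im=snapshot("wrist");q,r,y,o=pose();print(q,y,o["gripper_width"],o["finger_force"])
cv2.imwrite("pics/w6.png",im)
a=im[60:380,160:480]
t=snapshot("top");cv2.imwrite("pics/top6.png",t);s=snapshot("scene");cv2.imwrite("pics/scene6.png",s)
out=np.zeros((560,800,3),np.uint8)
out[:320,:320]=a
out[:320,320:800]=cv2.resize(s[190:270,205:325],(480,320),interpolation=cv2.INTER_CUBIC)
out[320:,:400]=cv2.resize(t[130:202,320:440],(400,240),interpolation=cv2.INTER_CUBIC)
out[320:,400:]=cv2.resize(s[185:248,360:465],(400,240),interpolation=cv2.INTER_CUBIC)
cv2.imwrite("pics/crop6.png",out)
```

```text
[ 0.60204876 -0.05013457  0.24500712] 99.66718712401028 0.07947668164098234 0.0
```

View pics/crop6.png

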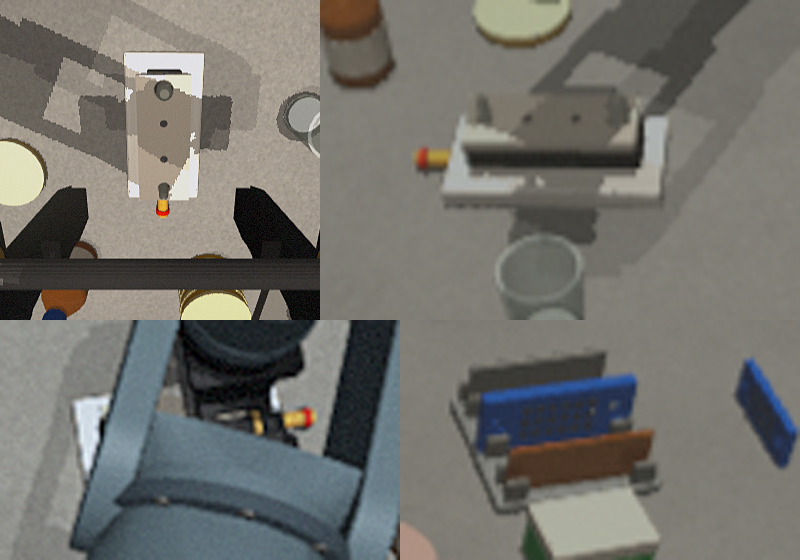

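The crop shows the spacer flush on the deck with both pins through it, and the fingers clear. The cover still stands in the middle slot. Next I move over the rack.

step_arm(commands=[[0.02,-0.0032,0,0,0,0,0.5],[0.0398,-0.0063,0,0,0,0,0.5],[0.0398,-0.0063,0,0,0,0,0.4],[0.0398,-0.0063,0,0,0,0,0.4],[0.0398,-0.0063,0,0,0,0,0.4],[0.0398,-0.0063,0,0,0,0,0.4],[0.0398,-0.0063,0,0,0,0,0.4],[0.0398,-0.0063,0,0,0,0,0.4],[0.0398,-0.0063,0,0,0,0,0.4],[0.0398,-0.0063,0,0,0,0,0.4],[0.0398,-0.0063,0,0,0,0,0.4],[0.02,-0.0032,0,0,0,-0.099,0.4],[0,0,0,0,0,-0.099,0.4],[0,0,0,0,0,0,0.4],[0,0,0,0,0,0,0.4],[0,0,0,0,0,0,0.4]])

```text
time_s: 12.72
tcp_pos: [0.4611, 0.369, 0.2451]
tool_rot: [0.568, 0.823, -0.001, -0.0]
contact_force: [0.7, 0.7, -0.1]
gripper_width: 0.0348
finger_force: 0.0
```

Run:
```python
from h import *
T=wristT();q,r,y,o=pose();im=snapshot("wrist");cv2.imwrite("pics/w7.png",im);np.save("T7.npy",T)
print(q,y,o["gripper_width"],o["joint_positions"].round(2))
h=cv2.cvtColor(im,cv2.COLOR_BGR2HSV)
m=((h[...,0]>100)&(h[...,0]<130)&(h[...,1]>120)&(h[...,2]>50)).astype(np.uint8)
n,l,st,ce=cv2.connectedComponentsWithStats(m)
for i in range(1,n):
    if st[i,4]<200: continue
    cn=cv2.findContours((l==i).astype(np.uint8),cv2.RETR_EXTERNAL,2)[0][0];rr=cv2.minAreaRect(cn);b=cv2.boxPoints(rr)
    print(st[i],np.round(rr[0],1),np.round(rr[1],1),b.round().tolist(),[r.inv().apply(onz("wrist",p,.074,T)-q).round(4).tolist()[:2] for p in b])
    if st[i,4]>1500:
        for v in range(st[i,1],st[i,1]+st[i,3],8):
            c=np.where(l[v]==i)[0];k=h[v,c,2];print(v,c.min(),c.max(),*k[::1][:40])
```

```text
[0.46113813 0.36902783 0.24511989] 110.74297472984436 0.03480110655561225 [ 0.47  0.23  1.58 -0.    1.33  0.11]
[ 315  110   14  138 1659] [321.5 178.5] [137.  13.] [[315.0, 110.0], [328.0, 110.0], [328.0, 247.0], [315.0, 247.0]] [[0.0735, -0.0054], [0.0735, 0.0066], [-0.0663, 0.0076], [-0.0663, -0.0063]]
110 325 326 76 66
118 316 328 255 246 243 244 245 221 236 237 223 227 227 238 162
126 316 327 240 226 223 223 224 223 224 225 224 224 228 237
134 316 327 239 222 223 223 224 222 226 223 223 222 225 232
142 316 328 117 160 150 225 139 135 159 155 234 112 141 143 115
150 316 328 110 124 128 126 124 130 127 126 128 121 126 127 119
158 316 328 121 124 123 126 129 125 122 125 128 126 128 124 115
166 317 328 125 129 123 124 120 127 126 120 126 124 123 120
174 317 328 122 124 124 121 124 121 128 119 125 125 125 119
182 317 328 126 125 125 120 128 121 122 121 125 125 128 117
190 317 328 130 122 122 123 121 123 121 120 124 122 126 121
198 317 328 128 122 121 123 120 121 121 125 123 124 125 115
206 317 328 125 126 120 125 126 123 121 122 121 120 121 118
214 317 328 114 123 124 123 127 124 124 124 118 125 128 117
222 317 328 149 157 151 151 138 142 141 116 157 148 122 129
230 318 328 119 121 125 123 120 125 124 120 119 121 128
238 318 328 119 120 119 121 124 118 115 119 149 116 114
246 318 328 150 149 153 151 153 154 153 150 157 151 148
[297 273  38  46 702] [311.7 299.3] [54.4 18.3] [[289.0, 282.0], [304.0, 272.0], [335.0, 317.0], [320.0, 327.0]] [[-0.1096, -0.0358], [-0.0964, -0.0188], [-0.1556, 0.0159], [-0.1704, -0.0015]]
```

step_arm(commands=[[0.0036,0.0018,0.02,0,0,-0.009,0.4],[0,0,0.038,0,0,0,0.4],[0,0,0.038,0,0,0,0.4],[0,0,0.035,0,0,0,0.4],[0,0,0.022,0,0,0,0.4],[0,0,0.01,0,0,0,0.4],[0,0,0,0,0,0,0.4],[0,0,0,0,0,0,0.2],[0,0,0,0,0,0,0],[0,0,0,0,0,0,0],[0,0,0,0,0,0,0],[0,0,0,0,0,0,0],[0,0,0,0,0,0,0]], squeeze=35)

```text
time_s: 13.85
tcp_pos: [0.4623, 0.3745, 0.0852]
tool_rot: [0.563, 0.827, 0.001, 0.001]
contact_force: [-1.0, -1.3, 6.3]
gripper_width: 0.0116
finger_force: 35.0
```

step_arm(commands=[[0,0,-0.01,0,0,0,0],[0,0,-0.02,0,0,0,0],[0,0,-0.03,0,0,0,0],[0,0,-0.04,0,0,0,0],[0,0,-0.04,0,0,0,0],[0,0,-0.02,0,0,0,0],[0,0,0,0,0,0,0],[0,0,0,0,0,0,0]])

```text
time_s: 14.52
tcp_pos: [0.4617, 0.3743, 0.2449]
tool_rot: [0.563, 0.827, 0.001, 0.001]
contact_force: [0.1, -0.2, -4.2]
gripper_width: 0.0116
finger_force: 34.9
```

Run:
```python
from h import *
s=snapshot("scene");cv2.imwrite("pics/scene8.png",s);q,r,y,o=pose();print(q,y,o["gripper_width"],o["finger_force"],o["contact_force"])
# blue extent in scene -> plate face plane through tool z axis: ray/plane to tool coords
h=cv2.cvtColor(s,cv2.COLOR_BGR2HSV);m=((h[...,0]>100)&(h[...,0]<130)&(h[...,1]>110)&(h[...,2]>40)).astype(np.uint8)
n,l,st,ce=cv2.connectedComponentsWithStats(m)
M=r.as_matrix();nrm=M[:,1];p0=q+M[:,1]*.006
def face(uv):
    o_,d=ray("scene",uv);return r.inv().apply(o_+d*(nrm@(p0-o_))/(nrm@d)-q)
print(proj("scene",q+M[:,2]*.045))
for i in range(1,n):
    if st[i,4]<150: continue
    print(st[i],ce[i].round(1),face(ce[i]).round(3))
    cs,hi=cv2.findContours((l==i).astype(np.uint8),cv2.RETR_CCOMP,2)
    for c,k in zip(cs,hi[0]):
        rr=cv2.minAreaRect(c)
        if k[3]>=0 and cv2.contourArea(c)>0: print("  hole",cv2.contourArea(c),np.round(rr[0],1),face(rr[0]).round(4))
        elif k[3]<0:print([face(p).round(3).tolist() for p in cv2.boxPoints(rr)])
```

```text
[0.46075188 0.3737606  0.24270428] 111.4896025045806 0.011548869366800255 34.859747886657715 [ 0.06336848 -0.48314688 -3.06574982]
[406.61481248 173.21042695]
[  1   0  36  57 458] [18.5 27.5] [-0.878  0.006 -0.452]
[[-0.885, 0.006, -0.501], [-0.871, 0.006, -0.506], [-0.87, 0.006, -0.396], [-0.886, 0.006, -0.39]]
[   21     0   183   105 14093] [116.9  46.5] [-0.71   0.006 -0.402]
[[-0.85, 0.006, -0.5], [-0.516, 0.006, -0.481], [-0.563, 0.006, -0.254], [-0.95, 0.006, -0.295]]
  hole 2.0 [189.  98.] [-0.5915  0.006  -0.2727]
  hole 2.0 [186.  98.] [-0.5982  0.006  -0.2734]
  hole 2.0 [184.  98.] [-0.6027  0.006  -0.2739]
  hole 2.0 [190.  97.] [-0.5886  0.006  -0.275 ]
  hole 2.0 [189.  96.] [-0.5903  0.006  -0.2777]
  hole 4.0 [187.   96.5] [-0.5951  0.006  -0.2769]
  hole 4.0 [190.5  95. ] [-0.5864  0.006  -0.2799]
  hole 6.0 [180.  96.] [-0.6105  0.006  -0.2798]
  hole 2.0 [174.  95.] [-0.6233  0.006  -0.2836]
  hole 5.5 [185.8  94.2] [-0.5966  0.006  -0.2828]
  hole 2.0 [182.  94.] [-0.6049  0.006  -0.2842]
  hole 2.0 [169.  94.] [-0.6337  0.006  -0.2871]
  hole 2.0 [195.  93.] [-
[... 8541 characters left out ...]
.006, 0.216], [-0.16, 0.006, 0.16], [-0.142, 0.006, 0.198], [-0.225, 0.006, 0.255]]
[ 86 234  16  14 153] [ 93.5 240.5] [-0.966  0.006  0.148]
[[-0.986, 0.006, 0.134], [-0.946, 0.006, 0.117], [-0.948, 0.006, 0.165], [-0.989, 0.006, 0.184]]
[112 238  16  14 153] [119.7 244.3] [-0.902  0.006  0.179]
[[-0.922, 0.006, 0.163], [-0.881, 0.006, 0.144], [-0.882, 0.006, 0.195], [-0.924, 0.006, 0.214]]
[139 242  15  14 157] [146.6 248.6] [-0.833  0.006  0.214]
[[-0.854, 0.006, 0.195], [-0.813, 0.006, 0.176], [-0.811, 0.006, 0.233], [-0.853, 0.006, 0.253]]
[625 308  15  23 218] [633.4 321.4] [1.634 0.006 1.408]
[[1.568, 0.006, 1.417], [1.571, 0.006, 1.246], [1.729, 0.006, 1.394], [1.734, 0.006, 1.582]]
```

The scene view puts the cover's big hole (area 18 against 4) towards tool +x, which is the right way round for the deck. Now I carry it to free bench between the counter and the manifold, tilting outward.

step_arm(commands=[[-0.0162,-0.0075,0,0,0,0,0],[-0.0325,-0.0149,0,0,0,0,0],[-0.0325,-0.0149,0,0,0,0,0],[-0.0325,-0.0149,0,0,0,0,0],[-0.0325,-0.0149,0,0,0,0,0],[-0.0325,-0.0149,0,0,0,0,0],[-0.0325,-0.0149,0,0,0,0,0],[-0.0325,-0.0149,0,0,0,0,0],[-0.0325,-0.0149,0,0,0,0,0],[-0.0325,-0.0149,0,0,0,0,0],[-0.0162,-0.0075,0,0,0,0.103,0],[0,0,0,0,0,0.103,0],[0,0,0,-0.1197,0,0,0],[0,0,0,-0.1197,0,0,0],[0,0,0,-0.1197,0,0,0],[0,0,0,-0.1197,0,0,0],[0,0,0,-0.1197,0,0,0],[0,0,0,-0.1197,0,0,0],[0,0,0,-0.1197,0,0,0],[0,0,0,0,0,0,0]])

```text
time_s: 16.23
tcp_pos: [0.4376, 0.0189, 0.2361]
tool_rot: [0.592, 0.698, 0.311, 0.258]
contact_force: [-0.5, -0.0, -3.7]
gripper_width: 0.0113
finger_force: 34.9
```

```bash
cat > k.py <<'E'
from h import *
OUT=np.array([np.sin(np.radians(99.7)),-np.cos(np.radians(99.7)),0])
def rows(keys,P,grips):
    """keys: list of (u,z,theta deg,nrows) mm in plane; prints per-row tool-frame moves from the present pose"""
    q,r,y,o=pose();print(o["time_s"],q.round(4),r.as_euler("xyz",degrees=True).round(1))
    pos,rot=q,r
    for (u,z,th,n) in keys:
        tp=P+OUT*u/1e3+np.array([0,0,z/1e3])
        tr=R.from_euler("z",99.7,degrees=True)*R.from_euler("x",180-th,degrees=True)
        w=(rot.inv()*tr).as_rotvec();p0,r0=pos,rot
        for i in range(n):
            a=p0+(tp-p0)*(i+1)/n; b=r0*R.from_rotvec(w*(i+1)/n)
            print([*rot.inv().apply(a-pos).round(4).tolist(),*(rot.inv()*b).as_rotvec().round(4).tolist()]);pos,rot=a,b
        print("--")
E
python3 - <<'E'
from k import *
P=np.array([.490,.025,0])
rows([(-50.2,85,48,4),(-50.2,56,48,3)],P,None)
E
```

```text
16.2333 [0.4376 0.0189 0.2361] [132.3  -0.4  99.6]
[-0.001, -0.0275, 0.0259, -0.0014, -0.0008, -0.0017]
[-0.0009, -0.0275, 0.0259, -0.0014, -0.0008, -0.0017]
[-0.0008, -0.0276, 0.0258, -0.0014, -0.0008, -0.0017]
[-0.0008, -0.0276, 0.0258, -0.0014, -0.0008, -0.0017]
--
[0.0, -0.0072, 0.0065, 0.0, 0.0, 0.0]
[0.0, -0.0072, 0.0065, 0.0, 0.0, 0.0]
[0.0, -0.0072, 0.0065, 0.0, 0.0, 0.0]
--
```

step_arm(commands=[[-0.0009,-0.0275,0.0259,0,0,-0.002,0],[-0.0009,-0.0275,0.0259,0,0,-0.002,0],[-0.0008,-0.0276,0.0258,0,0,-0.002,0],[-0.0008,-0.0276,0.0258,0,0,0,0],[0,-0.0072,0.0065,0,0,0,0],[0,-0.0072,0.0065,0,0,0,0],[0,-0.0072,0.0065,0,0,0,0],[0,0,0,0,0,0,0],[0,0,0,0,0,0,0]])

```text
time_s: 16.98
tcp_pos: [0.45, 0.0177, 0.0988]
tool_rot: [0.585, 0.701, 0.315, 0.258]
contact_force: [-0.9, 0.7, -1.8]
gripper_width: 0.0116
finger_force: 34.9
```

Run:
```python
from k import *
q,r,y,o=pose();print(q,o["joint_positions"].round(3),r.as_euler("xyz",degrees=True).round(1),o["contact_force"])
```

```text
[0.44996779 0.01771534 0.09884463] [-0.61  -0.096  2.572  1.563  0.563 -2.155] [131.9  -0.3 100.5] [-0.85935638  0.6802023  -1.80206971]
```

The elbow is at its fold limit here (q3 = 2.57), so it is too close in. There is clear bench to the right around (0.40, -0.50), so I'll lay the plate there.

```bash
cat > k.py <<'E'
from h import *
PSI=32.;OUT=np.array([np.sin(np.radians(PSI)),-np.cos(np.radians(PSI)),0]);P=np.array([.4164,-.5263,0])
def rows(keys,start=None):
    """keys: (u,z,theta deg,nrows), mm in the plane through P; or a world target (xyz,None,theta,n,psi)"""
    q,r,y,o=pose();print(o["time_s"],q.round(4),r.as_euler("xyz",degrees=True).round(1),o["joint_positions"].round(2))
    pos,rot=q,r
    for k in keys:
        n=k[3]
        if k[1] is None: tp=np.array(k[0]);psi=k[4]
        else: tp=P+OUT*k[0]/1e3+np.array([0,0,k[1]/1e3]);psi=PSI
        tr=R.from_euler("z",psi,degrees=True)*R.from_euler("x",180-k[2],degrees=True)
        w=(rot.inv()*tr).as_rotvec();p0,r0=pos,rot
        for i in range(n):
            a=p0+(tp-p0)*(i+1)/n; b=r0*R.from_rotvec(w*(i+1)/n)
            print([*rot.inv().apply(a-pos).round(4).tolist(),*(rot.inv()*b).as_rotvec().round(4).tolist()],end=",\n");pos,rot=a,b
        print("--")
E
python3 - <<'E'
from k import *
rows([((.45,.018,.24),None,48,4,100.5),(-50.2,240,48,14)])
E
```

```text
16.9833 [0.45   0.0177 0.0988] [131.9  -0.3 100.5] [-0.61 -0.1   2.57  1.56  0.56 -2.16]
[0.0003, 0.0263, -0.0235, 0.0005, -0.0011, -0.001],
[0.0002, 0.0263, -0.0236, 0.0005, -0.0011, -0.001],
[0.0002, 0.0263, -0.0236, 0.0005, -0.0011, -0.001],
[0.0001, 0.0263, -0.0236, 0.0005, -0.0011, -0.001],
--
[-0.0345, -0.0072, -0.008, -0.0, -0.0635, 0.0571],
[-0.0352, -0.0052, -0.0058, 0.0, -0.0635, 0.0571],
[-0.0358, -0.0032, -0.0035, 0.0, -0.0635, 0.0571],
[-0.0361, -0.0011, -0.0012, 0.0, -0.0635, 0.0571],
[-0.0361, 0.0009, 0.001, -0.0, -0.0635, 0.0571],
[-0.0358, 0.003, 0.0033, 0.0, -0.0635, 0.0571],
[-0.0353, 0.005, 0.0056, -0.0, -0.0635, 0.0571],
[-0.0345, 0.007, 0.0078, 0.0, -0.0635, 0.0571],
[-0.0335, 0.009, 0.01, 0.0, -0.0635, 0.0571],
[-0.0322, 0.0108, 0.012, -0.0, -0.0635, 0.0571],
[-0.0307, 0.0127, 0.014, -0.0, -0.0635, 0.0571],
[-0.029, 0.0144, 0.0159, -0.0, -0.0635, 0.0571],
[-0.0271, 0.016, 0.0177, -0.0, -0.0635, 0.0571],
[-0.025, 0.0175, 0.0194, 0.0, -0.0635, 0.0571],
--
```

step_arm(commands=[[0,0.0263,-0.0236,0,0,0,0],[0,0.0263,-0.0236,0,0,0,0],[0,0.0263,-0.0236,0,0,0,0],[0,0.0263,-0.0236,0,0,0,0],[-0.0345,-0.0072,-0.008,0,-0.0635,0.0571,0],[-0.0352,-0.0052,-0.0058,0,-0.0635,0.0571,0],[-0.0358,-0.0032,-0.0035,0,-0.0635,0.0571,0],[-0.0361,-0.0011,-0.0012,0,-0.0635,0.0571,0],[-0.0361,0.0009,0.001,0,-0.0635,0.0571,0],[-0.0358,0.003,0.0033,0,-0.0635,0.0571,0],[-0.0353,0.005,0.0056,0,-0.0635,0.0571,0],[-0.0345,0.007,0.0078,0,-0.0635,0.0571,0],[-0.0335,0.009,0.01,0,-0.0635,0.0571,0],[-0.0322,0.0108,0.012,0,-0.0635,0.0571,0],[-0.0307,0.0127,0.014,0,-0.0635,0.0571,0],[-0.029,0.0144,0.0159,0,-0.0635,0.0571,0],[-0.0271,0.016,0.0177,0,-0.0635,0.0571,0],[-0.025,0.0175,0.0194,0,-0.0635,0.0571,0],[0,0,0,0,0,0,0],[0,0,0,0,0,0,0]])

```text
time_s: 18.65
tcp_pos: [0.398, -0.4725, 0.2004]
tool_rot: [0.875, 0.265, 0.127, 0.385]
contact_force: [1.0, 0.3, -2.0]
gripper_width: 0.0114
finger_force: 34.9
```

Run:
```python
from k import *
rows([(-50.2,85,48,5),(-50.2,58,48,3)])
```

```text
18.65 [ 0.398  -0.4725  0.2004] [132.1  -1.   34.1] [-1.12  0.02  2.14  0.66  0.19 -0.74]
[-0.003, -0.0165, 0.0161, -0.0006, -0.0078, 0.0023],
[-0.0029, -0.0165, 0.0162, -0.0006, -0.0078, 0.0023],
[-0.0028, -0.0165, 0.0162, -0.0006, -0.0078, 0.0023],
[-0.0028, -0.0165, 0.0162, -0.0006, -0.0078, 0.0023],
[-0.0027, -0.0165, 0.0162, -0.0006, -0.0078, 0.0023],
--
[0.0, -0.0067, 0.006, 0.0, -0.0, -0.0],
[0.0, -0.0067, 0.006, 0.0, 0.0, 0.0],
[0.0, -0.0067, 0.006, 0.0, 0.0, 0.0],
--
```

The wrist is near its q5 = 0 limit with an outward tilt, so I'll tilt inward instead. That mirrors the plan.

```bash
sed -i 's/P=np.array(.*/P=np.array([.3636,-.4437,0])/' k.py
python3 - <<'E'
from k import *
rows([(50.2,200,0,7),(50.2,200,-48,7),(50.2,85,-48,4),(50.2,58,-48,3)])
E
```

```text
18.65 [ 0.398  -0.4725  0.2004] [132.1  -1.   34.1] [-1.12  0.02  2.14  0.66  0.19 -0.74]
[-0.002, 0.0006, 0.0008, 0.1193, -0.0045, 0.0039],
[-0.002, 0.0007, 0.0007, 0.1193, -0.0045, 0.0039],
[-0.002, 0.0008, 0.0006, 0.1193, -0.0045, 0.0039],
[-0.002, 0.0009, 0.0005, 0.1193, -0.0045, 0.0039],
[-0.002, 0.001, 0.0004, 0.1193, -0.0045, 0.0039],
[-0.002, 0.001, 0.0003, 0.1193, -0.0045, 0.0039],
[-0.002, 0.001, 0.0002, 0.1193, -0.0045, 0.0039],
--
[0.0, 0.0, 0.0, 0.1197, -0.0, 0.0],
[0.0, 0.0, 0.0, 0.1197, -0.0, 0.0],
[0.0, 0.0, 0.0, 0.1197, 0.0, -0.0],
[0.0, 0.0, 0.0, 0.1197, -0.0, 0.0],
[0.0, 0.0, 0.0, 0.1197, -0.0, 0.0],
[0.0, 0.0, 0.0, 0.1197, -0.0, 0.0],
[0.0, 0.0, 0.0, 0.1197, 0.0, -0.0],
--
[-0.0, 0.0214, 0.0192, 0.0, 0.0, 0.0],
[-0.0, 0.0214, 0.0192, 0.0, 0.0, 0.0],
[-0.0, 0.0214, 0.0192, 0.0, -0.0, 0.0],
[0.0, 0.0214, 0.0192, 0.0, 0.0, 0.0],
--
[0.0, 0.0067, 0.006, 0.0, 0.0, 0.0],
[0.0, 0.0067, 0.006, 0.0, 0.0, 0.0],
[0.0, 0.0067, 0.006, 0.0, 0.0, 0.0],
--
```

step_arm(commands=[[-0.002,0.0006,0.0008,0.1193,-0.0045,0.0039,0],[-0.002,0.0007,0.0007,0.1193,-0.0045,0.0039,0],[-0.002,0.0008,0.0006,0.1193,-0.0045,0.0039,0],[-0.002,0.0009,0.0005,0.1193,-0.0045,0.0039,0],[-0.002,0.001,0.0004,0.1193,-0.0045,0.0039,0],[-0.002,0.001,0.0003,0.1193,-0.0045,0.0039,0],[-0.002,0.001,0.0002,0.1193,-0.0045,0.0039,0],[0,0,0,0.1197,0,0,0],[0,0,0,0.1197,0,0,0],[0,0,0,0.1197,0,0,0],[0,0,0,0.1197,0,0,0],[0,0,0,0.1197,0,0,0],[0,0,0,0.1197,0,0,0],[0,0,0,0.1197,0,0,0],[0,0,0,0,0,0,0],[0,0,0,0,0,0,0]])

```text
time_s: 19.98
tcp_pos: [0.3964, -0.4818, 0.1967]
tool_rot: [0.891, 0.268, -0.097, -0.354]
contact_force: [-0.3, 0.2, -2.7]
gripper_width: 0.0114
finger_force: 34.9
```

Run:
```python
from k import *
rows([(50.2,85,-48,4),(50.2,58,-48,3)])
```

```text
19.9833 [ 0.3964 -0.4818  0.1967] [-137.    -1.    33.1] [-1.06  0.85  0.94 -0.04  2.1  -0.08]
[-0.0024, 0.0191, 0.0203, 0.0217, 0.0004, 0.0063],
[-0.0023, 0.0195, 0.0199, 0.0217, 0.0004, 0.0063],
[-0.0021, 0.02, 0.0195, 0.0217, 0.0004, 0.0063],
[-0.002, 0.0204, 0.019, 0.0217, 0.0004, 0.0063],
--
[-0.0, 0.0067, 0.006, 0.0, 0.0, 0.0],
[-0.0, 0.0067, 0.006, 0.0, 0.0, 0.0],
[-0.0, 0.0067, 0.006, 0.0, 0.0, 0.0],
--
```

step_arm(commands=[[-0.0024,0.0191,0.0203,0.0217,0,0.0063,0],[-0.0023,0.0195,0.0199,0.0217,0,0.0063,0],[-0.0021,0.02,0.0195,0.0217,0,0.0063,0],[-0.002,0.0204,0.019,0.0217,0,0.0063,0],[0,0.0067,0.006,0,0,0,0],[0,0.0067,0.006,0,0,0,0],[0,0.0067,0.006,0,0,0,0],[0,0,0,0,0,0,0],[0,0,0,0,0,0,0]])

```text
time_s: 20.73
tcp_pos: [0.3907, -0.4882, 0.0632]
tool_rot: [0.879, 0.252, -0.112, -0.388]
contact_force: [-0.0, 0.1, -1.3]
gripper_width: 0.0118
finger_force: 34.9
```

Run:
```python
from k import *
q,r,y,o=pose();print(o["contact_force"],o["gripper_width"])
rows([(50.2,52,-48,4)])
```

```text
[-0.04829224  0.10084809 -1.32297081] 0.01178506694344782
20.7333 [ 0.3907 -0.4882  0.0632] [-1.323e+02  1.000e-01  3.200e+01] [-1.07  1.06  0.88 -0.05  2.03 -0.06]
[0.0001, 0.0018, 0.0022, 0.0014, 0.0003, -0.0003],
[0.0001, 0.0018, 0.0022, 0.0014, 0.0003, -0.0003],
[0.0001, 0.0018, 0.0022, 0.0014, 0.0003, -0.0003],
[0.0001, 0.0018, 0.0022, 0.0014, 0.0003, -0.0003],
--
```

step_arm(commands=[[0,0.0015,0.0013,0,0,0,0],[0,0.0015,0.0013,0,0,0,0],[0,0.0015,0.0013,0,0,0,0],[0,0.0007,0.0007,0,0,0,0],[0,0,0,0,0,0,0],[0,0,0,0,0,0,0]])

```text
time_s: 21.23
tcp_pos: [0.3902, -0.4877, 0.0543]
tool_rot: [0.879, 0.252, -0.112, -0.39]
contact_force: [0.5, -0.6, -1.7]
gripper_width: 0.0112
finger_force: 34.9
```

step_arm(commands=[[0,0.0011,0.001,0,0,0,0],[0,0.0007,0.0007,0,0,0,0],[0,0,0,0,0,0,0]])

```text
time_s: 21.48
tcp_pos: [0.3903, -0.4879, 0.0525]
tool_rot: [0.879, 0.252, -0.112, -0.39]
contact_force: [0.7, -0.7, 1.2]
gripper_width: 0.0116
finger_force: 35.0
```

Touching. Now I open slightly and let the plate down on the lower finger. Computing the rows.

Run:
```python
from k import *
import k; k.P[:]=[.3637,-.4453,0]
rows([(61.7,38.5,-38,8),(34.9,59.4,-38,9),(24,30,0,7)])
```

```text
21.4833 [ 0.3903 -0.4879  0.0525] [-1.322e+02  1.000e-01  3.200e+01] [-1.07  1.08  0.88 -0.05  2.02 -0.05]
[0.0, 0.0023, 0.0001, -0.0215, 0.0001, -0.0002],
[0.0, 0.0023, 0.0002, -0.0215, 0.0001, -0.0002],
[0.0, 0.0023, 0.0002, -0.0215, 0.0001, -0.0002],
[0.0, 0.0023, 0.0003, -0.0215, 0.0001, -0.0002],
[0.0, 0.0022, 0.0003, -0.0215, 0.0001, -0.0002],
[0.0, 0.0022, 0.0004, -0.0215, 0.0001, -0.0002],
[0.0, 0.0022, 0.0004, -0.0215, 0.0001, -0.0002],
[0.0, 0.0022, 0.0004, -0.0215, 0.0001, -0.0002],
--
[-0.0, -0.0038, 0.0, 0.0, 0.0, 0.0],
[0.0, -0.0038, 0.0, 0.0, 0.0, 0.0],
[-0.0, -0.0038, 0.0, -0.0, 0.0, 0.0],
[-0.0, -0.0038, 0.0, 0.0, 0.0, 0.0],
[0.0, -0.0038, 0.0, 0.0, -0.0, 0.0],
[-0.0, -0.0038, 0.0, 0.0, 0.0, 0.0],
[-0.0, -0.0038, 0.0, 0.0, -0.0, 0.0],
[0.0, -0.0038, 0.0, -0.0, 0.0, -0.0],
[-0.0, -0.0038, 0.0, -0.0, -0.0, -0.0],
--
[-0.0, 0.0014, 0.0043, -0.0947, 0.0, 0.0],
[0.0, 0.0009, 0.0044, -0.0947, 0.0, -0.0],
[-0.0, 0.0005, 0.0044, -0.0947, 0.0, -0.0],
[-0.0, 0.0001, 0.0045, -0.0947, -0.0, -0.0],
[-0.0, -0.0003, 0.0045, -0.0947, 0.0, -0.0],
[0.0, -0.0007, 0.0044, -0.0947, -0.0, 0.0],
[-0.0, -0.0012, 0.0043, -0.0947, 0.0, -0.0],
--
```

step_arm(commands=[[0,0,0,0,0,0,0.16],[0,0,0,0,0,0,0.2],[0,0,0,0,0,0,0.23],[0,0,0,0,0,0,0.23]])

```text
time_s: 21.82
tcp_pos: [0.3902, -0.4877, 0.0518]
tool_rot: [0.879, 0.252, -0.112, -0.39]
contact_force: [0.1, -0.1, -0.8]
gripper_width: 0.0202
finger_force: 0.4
```

step_arm(commands=[[0,0.0023,0.0001,-0.0215,0,0,0.23],[0,0.0023,0.0002,-0.0215,0,0,0.23],[0,0.0023,0.0002,-0.0215,0,0,0.23],[0,0.0023,0.0003,-0.0215,0,0,0.23],[0,0.0022,0.0003,-0.0215,0,0,0.23],[0,0.0022,0.0004,-0.0215,0,0,0.23],[0,0.0022,0.0004,-0.0215,0,0,0.23],[0,0.0022,0.0004,-0.0215,0,0,0.23],[0,0,0,0,0,0,0.23],[0,0,0,0,0,0,0.23]])

```text
time_s: 22.65
tcp_pos: [0.3963, -0.4975, 0.0383]
tool_rot: [0.909, 0.26, -0.09, -0.312]
contact_force: [0.8, -0.5, -0.0]
gripper_width: 0.0204
finger_force: 0.5
```

Run:
```python
from k import *
q,r,y,o=pose();print(q,r.as_euler("xyz",degrees=True),o["contact_force"],o["finger_force"])
t=snapshot("scene");w=snapshot("wrist");cv2.imwrite("pics/s9.png",t);cv2.imwrite("pics/w9.png",w)
c=proj("scene",(.38,-.47,.01));print(c)
for n,im in(("s",t),("w",w)):
    h=cv2.cvtColor(im,cv2.COLOR_BGR2HSV);m=((h[...,0]>100)&(h[...,0]<130)&(h[...,1]>110)&(h[...,2]>40)).astype(np.uint8)
    k,l,st,ce=cv2.connectedComponentsWithStats(m)
    print(n,[(st[i].tolist(),ce[i].round().tolist()) for i in range(1,k) if st[i,4]>150 and (n=="w" or np.hypot(*(ce[i]-c))<90)])
```

```text
[ 0.3963018  -0.4974922   0.03825144] [-1.42050898e+02  9.33422682e-02  3.19935442e+01] [ 0.80762075 -0.47997249 -0.03279551] 0.5036886921152472
[183.73604839 175.69055396]
s [([174, 73, 31, 28, 426], [192.0, 90.0]), ([175, 164, 20, 22, 282], [185.0, 175.0]), ([139, 242, 15, 14, 157], [147.0, 249.0])]
w [([261, 126, 83, 193, 10916], [308.0, 207.0]), ([296, 349, 43, 32, 858], [321.0, 361.0])]
```

step_arm(commands=[[0,-0.0038,0,0,0,0,0.33],[0,-0.0038,0,0,0,0,0.42],[0,-0.0038,0,0,0,0,0.5],[0,-0.0038,0,0,0,0,0.59],[0,-0.0038,0,0,0,0,0.67],[0,-0.0038,0,0,0,0,0.75],[0,-0.0038,0,0,0,0,0.84],[0,-0.0038,0,0,0,0,0.92],[0,-0.0038,0,0,0,0,1],[0,0,0,0,0,0,1],[0,0,0,0,0,0,1]])

```text
time_s: 23.67
tcp_pos: [0.3819, -0.4745, 0.0591]
tool_rot: [0.909, 0.26, -0.09, -0.313]
contact_force: [-0.3, -0.8, -0.4]
gripper_width: 0.0877
finger_force: 0.4
```

Still leaning on the finger. Next I swing upright so its edge slides down.

step_arm(commands=[[0,0.0014,0.0043,-0.0947,0,0,1],[0,0.0009,0.0044,-0.0947,0,0,1],[0,0.0005,0.0044,-0.0947,0,0,1],[0,0.0001,0.0045,-0.0947,0,0,1],[0,-0.0003,0.0045,-0.0947,0,0,1],[0,-0.0007,0.0044,-0.0947,0,0,1],[0,-0.0012,0.0043,-0.0947,0,0,1],[0,0,0,0,0,0,1],[0,0,0,0,0,0,1]])

```text
time_s: 24.42
tcp_pos: [0.3756, -0.4641, 0.0296]
tool_rot: [0.961, 0.276, -0.001, -0.002]
contact_force: [0.5, 0.5, 1.3]
gripper_width: 0.0879
finger_force: 0.0
```

```bash
cat >> h.py <<'E'
def bluecorn(im,z,T,amin=2000):
    q,r,y,o=pose()
    h=cv2.cvtColor(im,cv2.COLOR_BGR2HSV);m=((h[...,0]>100)&(h[...,0]<130)&(h[...,1]>110)&(h[...,2]>40)).astype(np.uint8)
    n,l,st,ce=cv2.connectedComponentsWithStats(m)
    for i in range(1,n):
        if st[i,4]<amin: continue
        cs,hi=cv2.findContours((l==i).astype(np.uint8),cv2.RETR_CCOMP,2)
        print("blob",st[i])
        for c,k in zip(cs,hi[0]):
            if k[3]<0:
                if cv2.contourArea(c)<amin: continue
                w=np.array([onz("wrist",p,z,T)[:2] for p in c[:,0].astype(float)],np.float32)*1000
                rr=cv2.minAreaRect(w);print("rect world mm",np.round(rr[0],1),np.round(rr[1],1),round(rr[2],2))
            elif cv2.contourArea(c)>60:
                rr=cv2.minAreaRect(c);p=onz("wrist",rr[0],z,T);print(" hole",cv2.contourArea(c),np.round(rr[0],1),p[:2].round(4),r.inv().apply(p-q)[:2].round(4))
E
python3 - <<'E'
from h import *
T=wristT();w=snapshot("wrist");cv2.imwrite("pics/w10.png",w);q,r,y,o=pose();print(q,y,o["contact_force"],o["finger_force"])
bluecorn(w,.012,T)
E
```

```text
[ 0.37627655 -0.46570868  0.03013159] 31.987648414374963 [ 0.21763768 -0.45066288  0.52974508] 0.0
blob [  259   133   136   186 18179]
rect world mm [ 392.7 -457.5] [101.2  62. ] 31.99
 hole 224.0 [351.  299.5] [ 0.3676 -0.4896] [-0.0199  0.0157]
 hole 222.0 [325.  299.5] [ 0.3601 -0.4776] [-0.02    0.0015]
 hole 225.0 [299.5 299.5] [ 0.3527 -0.4658] [-0.0201 -0.0124]
 hole 241.5 [351.8 280.2] [ 0.3779 -0.4832] [-0.0079  0.0157]
 hole 243.5 [325.3 280.3] [ 0.3704 -0.4712] [-0.0079  0.0016]
 hole 237.0 [299. 280.] [ 0.3631 -0.4593] [-0.0078 -0.0123]
 hole 260.0 [352.5 260.5] [ 0.3879 -0.4769] [0.004  0.0157]
 hole 260.0 [325.5 260.5] [ 0.3805 -0.465 ] [0.0039 0.0017]
 hole 258.5 [298.5 260.5] [ 0.373  -0.4532] [ 0.0039 -0.0123]
 hole 274.5 [353.3 239.8] [ 0.398  -0.4706] [0.0158 0.0157]
 hole 272.0 [325.5 239.5] [ 0.3906 -0.4586] [0.016  0.0016]
 hole 276.5 [298.2 239.2] [ 0.3834 -0.4469] [ 0.0161 -0.0122]
 hole 298.5 [354.2 217.2] [ 0.4084 -0.4642] [0.0281 0.0158]
 hole 295.5 [325.8 217.3] [ 0.4009 -0.4523] [0.0281 0.0017]
 hole 294.0 [297.5 217. ] [ 0.3936 -0.4404] [ 0.0282 -0.0123]
 hole 1059.0 [326.3 164.3] [ 0.4235 -0.4383] [0.0546 0.0018]
blob [ 272  350  107   23 2413]
rect world mm [ 323.7 -500.4] [16.6 62. ] 32.27
```

The plate lies flat (measured 62.0 wide, about 140 long, parallel to the tool), released, with its big hole towards tool +x. Now I regrasp it by the long edges.

step_arm(commands=[[-0.0012,0.0018,0,0,0,0,1],[0,0,0.003,0,0,0,1],[0,0,0.0025,0,0,0,1],[0,0,0,0,0,0,1],[0,0,0,0,0,0,0.6],[0,0,0,0,0,0,0.6],[0,0,0,0,0,0,0.6],[0,0,0,0,0,0,0.6],[0,0,0,0,0,0,0.6]], squeeze=35)

```text
time_s: 25.22
tcp_pos: [0.3761, -0.4674, 0.0241]
tool_rot: [0.961, 0.276, -0.001, 0.0]
contact_force: [-0.1, -0.4, -0.1]
gripper_width: 0.0615
finger_force: 35.0
```

Run:
```python
from k import *
q=pose()[0]
rows([((*q[:2],.21),None,0,6,32),((.609,-.0690,.21),None,0,13,99.7)])
```

```text
25.2167 [ 0.3761 -0.4674  0.0241] [-1.8e+02  1.0e-01  3.2e+01] [-1.09  0.54  1.67 -0.    0.93 -0.08]
[-0.0001, -0.0, -0.031, -0.0, 0.0003, -0.0],
[-0.0, -0.0, -0.031, -0.0, 0.0003, -0.0],
[-0.0, -0.0, -0.031, -0.0, 0.0003, -0.0],
[-0.0, -0.0, -0.031, -0.0, 0.0003, -0.0],
[-0.0, -0.0, -0.031, -0.0, 0.0003, -0.0],
[-0.0, -0.0, -0.031, -0.0, 0.0003, -0.0],
--
[0.0314, -0.0165, -0.0, 0.0, 0.0, -0.0909],
[0.0328, -0.0136, -0.0, 0.0, 0.0, -0.0909],
[0.0339, -0.0105, -0.0, 0.0, 0.0, -0.0909],
[0.0347, -0.0074, -0.0, 0.0, 0.0, -0.0909],
[0.0352, -0.0042, -0.0, 0.0, 0.0, -0.0909],
[0.0355, -0.001, -0.0, 0.0, 0.0, -0.0909],
[0.0354, 0.0022, -0.0, 0.0, 0.0, -0.0909],
[0.0351, 0.0054, 0.0, 0.0, 0.0, -0.0909],
[0.0345, 0.0086, 0.0, 0.0, 0.0, -0.0909],
[0.0335, 0.0117, 0.0, 0.0, 0.0, -0.0909],
[0.0323, 0.0147, 0.0, 0.0, 0.0, -0.0909],
[0.0309, 0.0175, 0.0, 0.0, 0.0, -0.0909],
[0.0292, 0.0203, 0.0, 0.0, 0.0, -0.0909],
--
```

step_arm(commands=[[0,0,-0.015,0,0,0,0.6],[0,0,-0.031,0,0,0,0.6],[0,0,-0.031,0,0,0,0.6],[0,0,-0.031,0,0,0,0.6],[0,0,-0.031,0,0,0,0.6],[0,0,-0.031,0,0,0,0.6],[0,0,-0.016,0,0,0,0.6],[0.0314,-0.0165,0,0,0,-0.0909,0.6],[0.0328,-0.0136,0,0,0,-0.0909,0.6],[0.0339,-0.0105,0,0,0,-0.0909,0.6],[0.0347,-0.0074,0,0,0,-0.0909,0.6],[0.0352,-0.0042,0,0,0,-0.0909,0.6],[0.0355,-0.001,0,0,0,-0.0909,0.6],[0.0354,0.0022,0,0,0,-0.0909,0.6],[0.0351,0.0054,0,0,0,-0.0909,0.6],[0.0345,0.0086,0,0,0,-0.0909,0.6],[0.0335,0.0117,0,0,0,-0.0909,0.6],[0.0323,0.0147,0,0,0,-0.0909,0.6],[0.0309,0.0175,0,0,0,-0.0909,0.6],[0.0292,0.0203,0,0,0,-0.0909,0.6]])

```text
time_s: 26.88
tcp_pos: [0.6096, -0.0671, 0.209]
tool_rot: [0.643, 0.766, -0.001, -0.001]
contact_force: [0.4, 0.5, -1.7]
gripper_width: 0.0617
finger_force: 35.0
```

step_arm(commands=[[0,0,0.02,0,0,0,0.6],[0,0,0.02,0,0,0,0.6],[0,0,0.02,0,0,0,0.6],[0,0,0.01,0,0,0,0.6],[0,0,0,0,0,0,0.6],[0,0,0,0,0,0,0.6],[0,0,0,0,0,0,0.6]])

```text
time_s: 27.47
tcp_pos: [0.61, -0.0695, 0.1406]
tool_rot: [0.645, 0.764, -0.0, 0.0]
contact_force: [0.6, 0.1, -1.1]
gripper_width: 0.0612
finger_force: 35.0
```

Run:
```python
from h import *
T=wristT();w=snapshot("wrist");cv2.imwrite("pics/w11.png",w);q,r,y,o=pose();print(q,y,o["contact_force"],o["finger_force"],o["gripper_width"])
bluecorn(w,q[2]-.012,T)
go((.609,-.0687,.0845),99.7)
print(proj("wrist",(.6002,-.0153,.086),T))
```

```text
[ 0.61019132 -0.06957296  0.14094052] 99.67618215537905 [-0.36210596 -0.34376293 -1.43401978] 34.99944627285004 0.06164460543076215
blob [  250   131   142   188 19161]
rect world mm [606.4 -49.1] [61.8 97.6] 9.6
 hole 237.5 [347.3 303.8] [ 0.6269 -0.0859] [-0.0189  0.0138]
 hole 240.0 [320.5 304. ] [ 0.6131 -0.0885] [-0.0191 -0.0003]
 hole 239.5 [293.8 303.8] [ 0.5993 -0.0907] [-0.0189 -0.0143]
 hole 255.0 [347.5 284. ] [ 0.6247 -0.0742] [-0.0069  0.0136]
 hole 254.5 [320.5 284.5] [ 0.6112 -0.0768] [-0.0072 -0.0003]
 hole 259.0 [293. 284.] [ 0.5972 -0.0788] [-0.0069 -0.0143]
 hole 271.5 [348.  263.5] [ 0.6227 -0.0625] [0.0049 0.0135]
 hole 272.5 [320.  263.5] [ 0.6089 -0.0648] [ 0.0049 -0.0005]
 hole 272.0 [292.5 263.5] [ 0.5954 -0.0671] [ 0.0049 -0.0142]
 hole 291.5 [349. 242.] [ 0.6208 -0.0508] [0.0167 0.0136]
 hole 295.0 [320.5 242. ] [ 0.6071 -0.0531] [ 0.0167 -0.0002]
 hole 291.5 [291.8 241.8] [ 0.5933 -0.0554] [ 0.0169 -0.0142]
 hole 317.0 [350. 219.] [ 0.6189 -0.0389] [0.0288 0.0138]
 hole 321.0 [320.5 219. ] [ 0.6051 -0.0413] [ 0.0288 -0.0002]
 hole 319.5 [290.8 218.8] [ 0.5912 -0.0435] [ 0.0289 -0.0143]
 hole 1167.0 [320.5 163.5] [ 0.6007 -0.015 ] [ 0.0554 -0.0002]
blob [ 265  349  111   31 3163]
rect world mm [ 619.9 -128.4] [61.5 21.8] 9.69
t 27.5167 at [ 0.6102 -0.0696  0.1409] yaw 99.68 shift [ 0.0012 -0.0011  0.0564] turn [ 0.0006  0.0016 -0.0004]
[319.67978297 149.20499115]
```

The in-hand pose is centred within 0.5 mm and straight. Lowering over the pins.

step_arm(commands=[[0.0005,-0.0009,0.012,0,0,0,0.6],[0,0,0.012,0,0,0,0.6],[0,0,0.008,0,0,0,0.6],[0,0,0.006,0,0,0,0.6],[0,0,0.006,0,0,0,0.6],[0,0,0,0,0,0,0.6],[0,0,0,0,0,0,0.6]])

```text
time_s: 28.1
tcp_pos: [0.608, -0.0687, 0.0948]
tool_rot: [0.645, 0.764, -0.001, -0.001]
contact_force: [-0.2, 0.5, -2.4]
gripper_width: 0.0613
finger_force: 35.0
```

step_arm(commands=[[0,0,0.004,0,0,0,0.6],[0,0,0.003,0,0,0,0.6],[0,0,0.0015,0,0,0,0.6],[0,0,0,0,0,0,0.6],[0,0,0,0,0,0,0.6]])

```text
time_s: 28.52
tcp_pos: [0.6082, -0.0687, 0.0868]
tool_rot: [0.645, 0.764, -0.001, -0.0]
contact_force: [-0.1, -0.2, -1.6]
gripper_width: 0.0614
finger_force: 35.0
```

step_arm(commands=[[0,0,0.001,0,0,0,0.6],[0,0,0.001,0,0,0,0.6],[0,0,0.0007,0,0,0,0.6],[0,0,0,0,0,0,0.6],[0,0,0,0,0,0,0.6]])

```text
time_s: 28.93
tcp_pos: [0.6082, -0.0688, 0.0842]
tool_rot: [0.645, 0.764, -0.001, -0.0]
contact_force: [-0.2, 1.1, -2.0]
gripper_width: 0.0616
finger_force: 35.0
```

step_arm(commands=[[0,0,0.0007,0,0,0,0.6],[0,0,0.0007,0,0,0,0.6],[0,0,0,0,0,0,0.6]])

```text
time_s: 29.18
tcp_pos: [0.6083, -0.0688, 0.084]
tool_rot: [0.645, 0.764, -0.001, -0.0]
contact_force: [-4.5, 0.7, 8.3]
gripper_width: 0.0616
finger_force: 35.0
```

Contact at 8 N, seated. Releasing, rising and moving off.

step_arm(commands=[[0,0,0,0,0,0,0.75],[0,0,0,0,0,0,0.85],[0,0,0,0,0,0,0.95],[0,0,0,0,0,0,0.95],[0,0,-0.01,0,0,0,0.95],[0,0,-0.03,0,0,0,0.95],[0,0,-0.04,0,0,0,0.95],[0,0,-0.04,0,0,0,0.95],[0,0,-0.035,0,0,0,0.95],[0,-0.03,0,0,0,0,0.95],[0,-0.04,0,0,0,0,0.95],[0,-0.04,0,0,0,0,0.95],[0,-0.02,0,0,0,0,0.95],[0,0,0,0,0,0,0.95],[0,0,0,0,0,0,0.95]])

```text
time_s: 30.43
tcp_pos: [0.4801, -0.0908, 0.2391]
tool_rot: [0.645, 0.764, -0.0, 0.001]
contact_force: [0.0, 1.0, -0.1]
gripper_width: 0.0835
finger_force: 0.0
```

Run:
```python
from h import *
T=wristT();w=snapshot("wrist");s=snapshot("scene");t=snapshot("top");q,r,y,o=pose();print(o["time_s"],q,o["contact_force"],o["finger_force"])
cv2.imwrite("pics/tf.png",t);cv2.imwrite("pics/sf.png",s)
out=np.zeros((600,800,3),np.uint8)
out[:400,:640]=w
out[400:,:400]=cv2.resize(s[190:260,205:345],(400,200),interpolation=cv2.INTER_CUBIC)
out[400:,400:]=cv2.resize(s[130:290,140:460],(400,200),interpolation=cv2.INTER_CUBIC)
cv2.imwrite("pics/final.png",out)
for z in(.072,.060): print(z);bluecorn(w,z,T,1500) if z==.072 else None
```

```text
30.5833 [ 0.48133762 -0.09066884  0.23857352] [ 0.17659332 -0.01777832 -0.77401021] 0.0
0.072
blob [ 412  115   85  138 7367]
rect world mm [606.3 -70.2] [ 65.7 139.4] 9.6
 hole 136.0 [447. 241.] [ 0.6198 -0.1256] [-0.0576  0.1306]
 hole 77.0 [462.  217.5] [ 0.627  -0.0977] [-0.0313  0.1425]
 hole 76.5 [448.3 217.3] [ 0.6131 -0.0998] [-0.031   0.1285]
 hole 78.0 [434.5 217. ] [ 0.5993 -0.1019] [-0.0307  0.1145]
 hole 80.0 [463.5 206. ] [ 0.6246 -0.0856] [-0.019   0.1422]
 hole 79.5 [450. 206.] [ 0.6113 -0.0878] [-0.0189  0.1286]
 hole 78.0 [436. 206.] [ 0.5974 -0.0902] [-0.0189  0.1146]
 hole 83.0 [466.  194.5] [ 0.6233 -0.0735] [-0.0069  0.1429]
 hole 81.5 [451.3 194.8] [ 0.609  -0.0762] [-0.0071  0.1283]
 hole 81.0 [437.5 194.5] [ 0.5954 -0.0783] [-0.0068  0.1146]
 hole 85.0 [467.5 183. ] [ 0.621 -0.062] [0.0049 0.1426]
 hole 86.5 [453.3 182.8] [ 0.6072 -0.0641] [0.0052 0.1286]
 hole 86.0 [438.5 183. ] [ 0.593  -0.0667] [0.0049 0.1142]
 hole 86.5 [469.2 170.8] [ 0.6188 -0.05  ] [0.0171 0.1424]
 hole 87.0 [454.5 171. ] [ 0.6048 -0.0526] [0.0169 0.1282]
 hole 89.5 [440.5 171. ] [ 0.5915 -0.0548] [0.0169 0.1147]
 hole 92.0 [471.5 158.5] [ 0.6171 -0.0382] [0.029  0.1428]
 hole 95.5 [456.8 158.8] [ 0.6033 -0.0407] [0.0288 0.1287]
 hole 94.5 [442.3 158.8] [ 0.5897 -0.043 ] [0.0288 0.1149]
 hole 380.5 [461.8 132.3] [ 0.6003 -0.0161] [0.0536 0.1299]
0.06
```

View pics/final.png

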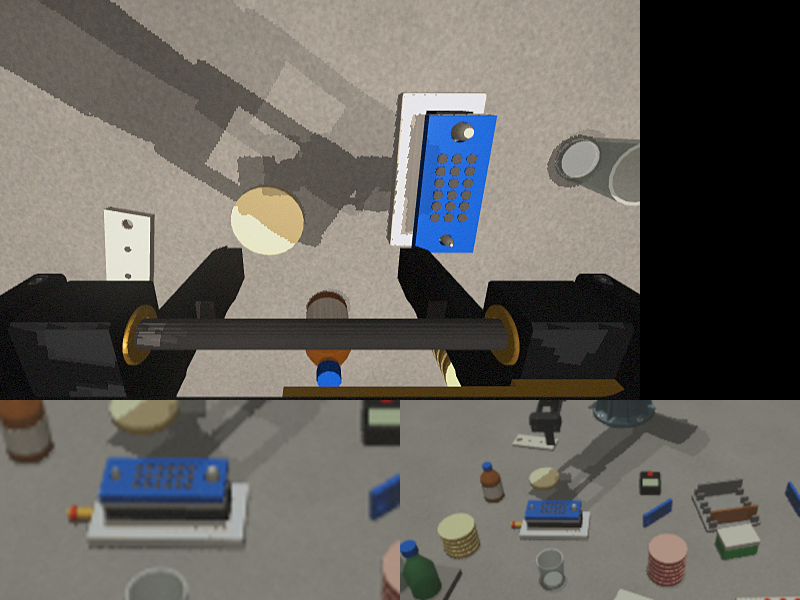

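The final view shows the blue plate flush on the spacer, with both pins through, the big hole at (462,132) on the thick pin, and the bystanders in place. It measures 139.4 mm long on the 72 mm plane, as it should when seated. Handing in.

```bash
python3 -c "
from station import job
print(job.finish_job())"
```

```text
the job is handed in; nothing more can be done
None
```

Job handed in at about 31 s: the spacer and then the well plate are seated flush on the manifold pins with the large holes over the thick pin, the well plate was laid flat and regrasped by its long edges in between, and the bystanders appear unmoved; no verdict came back.

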